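# Put the shoe-care things away in the combination-locked drawer

## Robot

A 6-joint arm with a two-finger parallel gripper is mounted at the origin on the work surface. World frame = base frame: x ahead of the robot, y to its left, z up, the work surface at z = 0. Lengths are in m, angles in rad, forces in N, time in s.
With the tool pointing down it reaches from about 0.35 to 0.775 m from the base axis. Payload 5.5 kg.
Tool frame: the origin (TCP) lies between the finger pads; the fingertips stand 8 mm ahead of it and the grasp point (between the pads) lies 11 mm behind it; z points along the fingers, y is the line along which they close (so a half turn about z gives the same grasp; the last joint's range is limited). The gripper opens to 85 mm and grips with 20 to 120 N. Pads are 22 mm wide; open, the fingers measure 114 mm over their backs; the gripper's body (76 mm by 85 mm) begins 54 mm behind the grasp point. The pads swing forward as they close: fully open they stand 13 mm farther back than shut.
Start: joints at [-1.483, 0.313, 0.046, 1.304, 0, 1.431], TCP at [0.13, -0.56, 0.239] pointing down, gripper open.
Joint ranges: [-2.76, 2.76], [-0.86, 1.69], [-1.03, 1.26], [-2.2, 2.34], [-1.47, 1.5], [-3.14, 3.14]. Speed limits (rad/s): [2.57, 2.57, 3.14, 3.14, 3.14, 3.14].

## Interface

Orientations are given as a unit quaternion [w, x, y, z].
In Python, from workcell import status, vision, job gives the robot as it stands. The module is installed in compiled form; this text tells all that it offers.
- The arm moves only by the tool apply_moves, never from a script. Its argument "moves" is one flat list of numbers, 6 for each row, row after row: the shift along the world's x, y, z in units of 25 mm (1.0 is 25 mm), then the turn, a rotation vector about the world's x, y, z in rad. In form: [x, y, z, rx, ry, rz, x, y, z, rx, ry, rz, ...]. A call has 1 to 20 rows; each row is the pose to reach, as a shift and turn from the pose commanded when the call began; what a row does not reach only later rows make up. A row lasts 1/12 s, in which the tool goes at most 41.7 mm and 7.16 degrees, less where a joint would pass 70% of its speed; a pose out of reach is approached as far as the arm can. A call with a gripper value outside its range is refused whole. "claw" is the opening in per cent of the stroke, from 0 (shut) to 100 (fully open), set as the call begins (left out, the last holds). The fingers move at their own pace and stop on an object; "newtons" is the grip in N (left out, the last holds). Time passes only in rows, so rows that repeat a pose let the fingers close. It gives the time, the measured TCP pose, the force, the opening and the grip force at its end, in the units of the state.
- status.get_state(): the state, without advancing time (a new reading comes with each control period).
- vision.read_camera(name): name is "scene" or "side" or "wrist"; returns a dict with "image" (400x640x3 uint8, blue, green, red), "camera_matrix" (3x3 intrinsics, pixels), "camera_from_world" (4x4, takes a point from world to camera coordinates). Camera axes: x right, y down, z forward; pixel columns grow to the right and rows downward; lengths in m; the calibration is good to about 2 mm. The wrist camera is an equidistant fisheye: a pixel r from the principal point sees the ray r / f radians off the axis. A picture is of the moment at which its call begins. There is no depth.
- job.hand_in(): hands the job in; it is judged then, once.
The state is a dict: "clock": time; "joint_pos": joint angles; "qvel": joint speeds; "tau": joint torques, N m; "tcp_pos": TCP position; "orientation": TCP orientation; "wrist_force": force on the tool from outside, world axes, zero at the start; "ft_torque": the same for the moment, N m; "finger_gap": finger opening in m; "grip_force": force on a finger pad.
Only numpy, scipy, OpenCV 4.12 (cv2) and the standard library are available. Lean on these libraries where they do the work, as an engineer would, in place of code of your own. Each camera call takes 0.05 s, during which the arm holds its last target. There are 200 camera calls.

## Task

Put away the shoe-care things that were left out on the bench, in the locked drawer under the shoe rack: roll the lock's three code wheels to 2-8-3 (left to right as the robot sees them), turn the lock collar to its open mark, draw the drawer fully out and lay every shoe-care thing that is out (shoe tree, shoehorn, tin, toe guards: not all are always there) inside it. Then push the drawer fully shut, turn the collar back to its locked mark, and roll all three wheels to 0 so that the code is not left on show. Leave the key bowl, the spray can and the flower pot where they stand.

Things in the scene. Friction and masses are not known exactly. Their poses are not given: they have to be found in the camera images.
- cab: low white shoe-rack base on the bench, fixed: 300 deep (x) x 394 wide (y) x 105 mm high. Origin: on the bench under the middle of the carcass front edge; x points into the cabinet, away from the robot, z up. The deck (top board) starts at x = 0. A slatted rack, 212 mm high, stands on it beyond x = 195. The lock housing lies on the deck from x = 14 to 86, y = -57 to 137, its top at z = 117 mm.
- drawer (a joint): the drawer's travel, 0 (shut) to 0.15 m (fully out), straight along the cabinet's -x towards the robot; about 2 N of friction, stays where left. With the collar locked a bolt holds it shut (or keeps it from going home). Its front is 16 mm thick, 388 wide, from z = 6 to 100 mm, and laps the carcass front: when shut its outer face is at cabinet x = -16 mm.
- drawer_knob (a point): middle of the drawer's turned wooden knob: a round head 32 mm across, its axis along the cabinet's x, 65 mm above the bench, from 11 to 31 mm in front of the drawer's outer face (this point is 20 mm in front of it). Can be pinched across y from above.
- drawer_floor (a point): point on the drawer's inner floor, 18 mm above the bench, axes as the cabinet's, moving with the drawer; when fully out, the middle of the uncovered part, 150 (x) x 340 mm (y) from drawer front to deck edge. Above the floor: side walls 48 mm, front 82, the deck's underside (the load must pass below) 69. A steel strike juts 13 mm in from the front at y = 100, 52 to 68 mm above the floor.
- wheel_a (a joint): left code wheel (largest y): a smooth black drum. Ten fields of 36 degrees carry white pips that count the digit (0 is a single bar), thin lines between; the digit at the crown, between the two ticks, is set. Value = digit x 0.6283 rad, growing as the crown is rolled away from the robot (cabinet +x); endless (add or take 2 pi). Turns lightly (0.02 N m), no clicks, stays where left.
- wheel_b (a joint): middle code wheel, like wheel_a. While the collar is open the lock works hold all the wheels: they cannot be rolled.
- wheel_c (a joint): right code wheel (the smallest y), like wheel_a
- wheel_a_crown (a point): topmost point of the left wheel, 135 mm above the bench, at cabinet x = 50, y = 30 mm; axes as the cabinet's. Each wheel is 50 mm in diameter and 24 wide on an axle along y, half sunk in the housing, its crown 18 mm above the housing; 8 mm between neighbours, where the small ticks stand, 8 mm below the crown.
- wheel_b_crown (a point): topmost point of the middle wheel, at cabinet x = 50, y = -2 mm
- wheel_c_crown (a point): topmost point of the right wheel, at cabinet x = 50, y = -34 mm
- collar (a joint): turn of the lock collar about its upright axis: 0 = locked (black pointer at the bar mark, towards the robot), 1.4 rad = open (pointer at the dot, towards the wheels), counter-clockwise from above, a stop at each end; 0.08 N m of friction, stays where left. The lock works block it after about 0.45 rad unless all three wheels stand at 2-8-3; left there it drags on them.
- collar_centre (a point): centre of the collar's top face, on its axis, 141 mm above the bench, at cabinet x = 50, y = 100 mm. The collar is a knurled aluminium ring 54 mm in diameter, 24 high (117 to 141 mm above the bench). The left wheel begins 58 mm from its axis on the -y side, so it is best pinched across the cabinet's x, within about 40 degrees.
- tree: cedar half-shoe tree: block 52 wide (y) and 40 mm high with a rounded toe at +x and a ball-ended stem at -x, 116 mm long over all (from x = -59 to +57). Flat sides from x = -31 to +31. Origin: centre of the underside; lies along its x axis, z up. 160 g. May be absent (None).
- horn: folded stainless steel travel shoehorn: 107 mm long (x = -49 to +58), 38 wide (y), 12 to 14 mm high. Origin: centre of the underside; z up. 120 g. May be absent (None).
- tin: round aluminium tin with a dented lid, 56 mm in diameter, 26 mm high. Origin: centre of the underside; z up. 90 g. May be absent (None).
- guard_a: grey rubber galosh toe guard: 78 mm long (x = -43 to +35, rounded toe at +x), 54 wide (y), 34 mm high. Origin: on the underside; z up. 70 g. May be absent (None).
- guard_b: the other toe guard, the same as guard_a. May be absent (None).
- key_bowl: white ceramic bowl, 110 mm across, 45 high; not to be disturbed
- spray_can: upright can 54 mm across, 150 high; not to be disturbed
- flower_pot: terracotta pot 84 mm across, 75 high; not to be disturbed
Mind the look-alikes: they are no part of the job. Leave any blue look-alike of the guard_a alone.

How it is judged:
On the way, in this order (a step that is already met when the one before it is completed fails the run):
1. the three wheels show 2-8-3 (each within 0.2 rad) with the collar still locked ((value of joint wheel_a between -11.5097 and -11.1097 rad or value of joint wheel_a between -5.2265 and -4.8265 rad or value of joint wheel_a between 1.0566 and 1.4566 rad or value of joint wheel_a between 7.3398 and 7.7398 rad or value of joint wheel_a between 13.623 and 14.023 rad) and (value of joint wheel_b between -7.7398 and -7.3398 rad or value of joint wheel_b between -1.4566 and -1.0566 rad or value of joint wheel_b between 4.8265 and 5.2265 rad or value of joint wheel_b between 11.1097 and 11.5097 rad or value of joint wheel_b between 17.3929 and 17.7929 rad) and (value of joint wheel_c between -10.8814 and -10.4814 rad or value of joint wheel_c between -4.5982 and -4.1982 rad or value of joint wheel_c between 1.685 and 2.085 rad or value of joint wheel_c between 7.9681 and 8.3681 rad or value of joint wheel_c between 14.2513 and 14.6513 rad) and value of joint collar below 0.6 rad), for 0.2 s.
2. the collar is turned to its open mark (beyond 1.25 rad) (value of joint collar above 1.25 rad), for 0.2 s.
3. the drawer is drawn fully out (at least 0.14 m) (value of joint drawer above 0.14 m), for 0.2 s.
4. the drawer is fully shut (within 5 mm) with every shoe-care thing in it (x of tree in the frame of drawer_floor between -0.07 and 0.18 m and y of tree in the frame of drawer_floor between -0.17 and 0.17 m and z of tree in the frame of drawer_floor between -0.01 and 0.055 m and x of horn in the frame of drawer_floor between -0.07 and 0.18 m and y of horn in the frame of drawer_floor between -0.17 and 0.17 m and z of horn in the frame of drawer_floor between -0.01 and 0.055 m and x of tin in the frame of drawer_floor between -0.07 and 0.18 m and y of tin in the frame of drawer_floor between -0.17 and 0.17 m and z of tin in the frame of drawer_floor between -0.01 and 0.055 m and x of guard_a in the frame of drawer_floor between -0.07 and 0.18 m and y of guard_a in the frame of drawer_floor between -0.17 and 0.17 m and z of guard_a in the frame of drawer_floor between -0.01 and 0.055 m and x of guard_b in the frame of drawer_floor between -0.07 and 0.18 m and y of guard_b in the frame of drawer_floor between -0.17 and 0.17 m and z of guard_b in the frame of drawer_floor between -0.01 and 0.055 m and value of joint drawer below 0.005 m), for 0.2 s.
5. the collar is turned back to its locked mark (within 0.12 rad) (value of joint collar below 0.12 rad), for 0.2 s.
At the end, for the whole second after the job is handed in: every shoe-care thing that was out lies at rest within the drawer's walls, the drawer is shut within 5 mm, the collar stands within 0.12 rad of its locked mark, and each wheel stands at 0 within 0.2 rad (about a third of a digit) (all of step 4 and value of joint collar below 0.12 rad and (value of joint wheel_a between -12.7664 and -12.3664 rad or value of joint wheel_a between -6.4832 and -6.0832 rad or value of joint wheel_a between -0.2 and 0.2 rad or value of joint wheel_a between 6.0832 and 6.4832 rad or value of joint wheel_a between 12.3664 and 12.7664 rad) and (value of joint wheel_b between -12.7664 and -12.3664 rad or value of joint wheel_b between -6.4832 and -6.0832 rad or value of joint wheel_b between -0.2 and 0.2 rad or value of joint wheel_b between 6.0832 and 6.4832 rad or value of joint wheel_b between 12.3664 and 12.7664 rad) and (value of joint wheel_c between -12.7664 and -12.3664 rad or value of joint wheel_c between -6.4832 and -6.0832 rad or value of joint wheel_c between -0.2 and 0.2 rad or value of joint wheel_c between 6.0832 and 6.4832 rad or value of joint wheel_c between 12.3664 and 12.7664 rad) and linear speed of each of tree, horn, tin, guard_a, guard_b below 0.02 m/s and velocity of joint wheel_a between -0.05 and 0.05 rad/s and velocity of joint wheel_b between -0.05 and 0.05 rad/s and velocity of joint wheel_c between -0.05 and 0.05 rad/s); the robot touches nothing.
It fails at once if the key bowl is moved more than 25 mm or tipped (distance of key_bowl from where it was at the start of the episode above 0.025 m or angle between key_bowl's own z axis and vertical above 0.35 rad).
It fails at once if the spray can is moved more than 25 mm or tipped (distance of spray_can from where it was at the start of the episode above 0.025 m or angle between spray_can's own z axis and vertical above 0.35 rad).
It fails at once if the flower pot is moved more than 25 mm or tipped (distance of flower_pot from where it was at the start of the episode above 0.025 m or angle between flower_pot's own z axis and vertical above 0.35 rad).
Of tree, horn, tin, guard_a, guard_b only 2 to 4 are there at a start; the rules pass over those that are not, and their reading is None.
At some moment in a run one of tree, horn, tin, guard_a, guard_b may be knocked a few centimetres aside while the robot is not near it.
Once in a run the grip may slacken for a moment while it holds something.
It also fails if it takes over 210 s, if anything falls off the work surface, if the arm or the gripper's body presses on something with over 40 N, if the wrist force passes 120 N, or if a joint passes its speed limit or range.

## Working session

There is one attempt and no reset: what is moved stays moved. The work goes in short steps, Python scripts to look and compute and a tool call to move; the robot and the scene stay as the last step left them, time stands still between calls to the robot, and variables do not carry over. Pictures are saved under pics/ and viewed, at most 14 in all, crops included, and the job is handed in when it is done.

Besides the shell and the picture viewer there is one more tool, called after ">>>" as a command line: name --argument value ..., lists and objects as JSON in quotes. apply_moves: Moves the arm, as the interface text tells. Its arguments: {"type":"object","properties":{"moves":{"type":"array","items":{"type":"number"}},"claw":{"type":"number"},"newtons":{"type":"number"}},"required":["moves"]}

```bash
ls; mkdir -p pics; cat > h.py <<'E'
import numpy as np, cv2
from workcell import status, vision, job
def cam(n):
    c=vision.read_camera(n); return c['image'],np.array(c['camera_matrix']),np.array(c['camera_from_world'])
def ray(K,T,u,v,fish=False):
    x=(u-K[0,2])/K[0,0]; y=(v-K[1,2])/K[1,1]
    if fish:
        r=np.hypot(x,y); d=np.array([x/r*np.sin(r),y/r*np.sin(r),np.cos(r)]) if r>1e-9 else np.array([0,0,1.])
    else: d=np.array([x,y,1.])
    R=T[:3,:3]; return -R.T@T[:3,3], R.T@d
def onz(K,T,u,v,z,fish=False):
    o,d=ray(K,T,u,v,fish); return o+d*(z-o[2])/d[2]
def proj(K,T,p,fish=False):
    q=T[:3,:3]@np.asarray(p,float)+T[:3,3]
    if fish:
        th=np.arctan2(np.hypot(q[0],q[1]),q[2]); n=np.hypot(q[0],q[1])+1e-12
        return np.array([K[0,0]*th*q[0]/n+K[0,2],K[1,1]*th*q[1]/n+K[1,2]])
    return np.array([K[0,0]*q[0]/q[2]+K[0,2],K[1,1]*q[1]/q[2]+K[1,2]])
E
python3 - <<'E'
from h import *
ims=[]
for n in('scene','side','wrist'):
    im,K,T=cam(n); cv2.imwrite(f'pics/{n}0.png',im); np.savez(f'{n}0.npz',im=im,K=K,T=T); print(n,K.round(1).tolist(),T.round(3).tolist())
s=status.get_state(); print(s)
E
```

```text
pics
scene [[505.2, 0.0, 320.6], [0.0, 505.2, 200.3], [0.0, 0.0, 1.0]] [[-0.125, 0.992, -0.011, 0.049], [0.62, 0.069, -0.782, -0.186], [-0.775, -0.104, -0.623, 2.227], [0.0, 0.0, 0.0, 1.0]]
side [[473.9, 0.0, 317.3], [0.0, 473.9, 204.3], [0.0, 0.0, 1.0]] [[-0.97, -0.242, -0.013, 0.454], [-0.159, 0.676, -0.72, 0.152], [0.183, -0.696, -0.694, 1.68], [0.0, 0.0, 0.0, 1.0]]
wrist [[309.7, 0.0, 319.5], [0.0, 309.7, 198.5], [0.0, 0.0, 1.0]] [[0.226, -0.974, -0.001, -0.574], [-0.939, -0.218, 0.264, -0.035], [-0.258, -0.059, -0.964, 0.379], [0.0, 0.0, 0.0, 1.0]]
{'clock': 0.15, 'joint_pos': array([-1.48258232e+00,  3.13857280e-01,  4.52641003e-02,  1.30361848e+00,
       -2.94636160e-05,  1.43122250e+00]), 'qvel': array([ 0.00047678, -0.00229255,  0.00268189, -0.00119822,  0.00094065,
        0.00025682]), 'tau': array([ 1.62800865e-03, -4.81066132e+01,  2.98815072e+01,  1.39722432e-02,
       -1.49781417e-04,  2.73673926e-06]), 'tcp_pos': array([ 0.12981226, -0.55977662,  0.23860688]), 'orientation': array([-7.07813396e-04,  9.93520846e-01,  1.13647824e-01,  3.44391990e-06]), 'wrist_force': array([-0.81763867,  0.31588875, -0.01210726]), 'ft_torque': array([-0.007901  ,  0.0119776 ,  0.02443599]), 'grip_force': 0.0, 'finger_gap': 0.08542410792422211}
```

View pics/scene0.png

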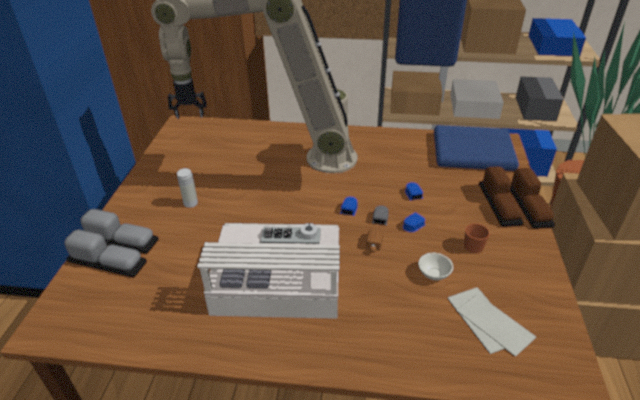

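View pics/side0.png

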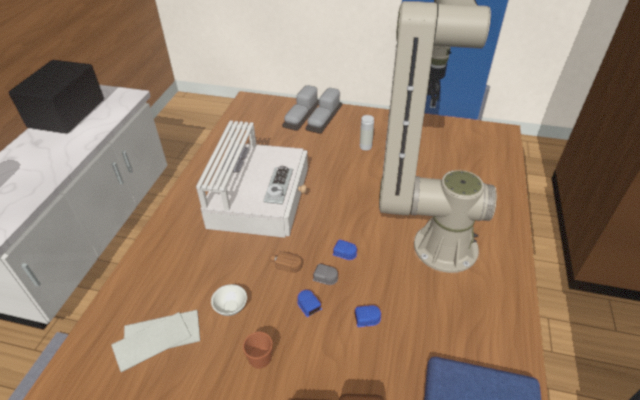

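Scene picture: the tree is at (374,238), a grey toe guard at (380,214), and three blue look-alikes at (349,206), (414,191) and (413,222). The bowl is at (435,267), the pot at (476,238), the can at (187,188), and the cabinet spans about 205–340 × 225–315. There's no horn or tin to be seen. I'll enlarge the cabinet and the items in both views.

```bash
python3 - <<'E'
from h import *
a=np.load('scene0.npz')['im'];b=np.load('side0.npz')['im']
A=cv2.resize(a[170:320,195:445],None,fx=3.2,fy=3.2,interpolation=cv2.INTER_CUBIC)
cv2.imwrite('pics/sc1.png',A)
B=cv2.resize(b[115:335,190:400],None,fx=2.7,fy=2.7,interpolation=cv2.INTER_CUBIC)
cv2.imwrite('pics/sd1.png',B); print(A.shape,B.shape)
for n in('scene','side'):
    d=np.load(n+'0.npz');im,K,T=d['im'],d['K'],d['T']; h=cv2.cvtColor(im,cv2.COLOR_BGR2HSV)
    for p in ([(374,238),(380,214),(435,267),(476,238),(187,203),(349,206),(414,191),(413,222),(220,225),(340,230)] if n=='scene' else [(288,262),(325,274),(229,300),(259,350),(366,147),(345,250),(308,302),(368,316),(305,188),(308,150),(290,233),(209,227)]):
        print(n,p,onz(K,T,*p,0.02).round(3),h[p[1],p[0]])
E
```

```text
(480, 800, 3) (594, 567, 3)
scene (374, 238) [0.518 0.207 0.02 ] [ 13 149 140]
scene (380, 214) [0.383 0.224 0.02 ] [ 90   7 105]
scene (435, 267) [0.636 0.414 0.02 ] [ 24  14 183]
scene (476, 238) [0.477 0.565 0.02 ] [ 10 145 116]
scene (187, 203) [ 0.4   -0.521  0.02 ] [105   5 109]
scene (349, 206) [0.349 0.104 0.02 ] [109 207 160]
scene (414, 191) [0.226 0.353 0.02 ] [110 204 160]
scene (413, 222) [0.415 0.345 0.02 ] [109 190 168]
scene (220, 225) [ 0.512 -0.357  0.02 ] [ 13 152 141]
scene (340, 230) [0.489 0.083 0.02 ] [ 13 136 137]
side (288, 262) [0.518 0.21  0.02 ] [ 13 124 162]
side (325, 274) [0.384 0.23  0.02 ] [ 12  10 131]
side (229, 300) [0.657 0.402 0.02 ] [ 30   3 226]
side (259, 350) [0.507 0.544 0.02 ] [ 10 139 128]
side (366, 147) [ 0.369 -0.487  0.02 ] [  0   0 180]
side (345, 250) [0.34  0.112 0.02 ] [112 152 184]
side (308, 302) [0.411 0.35  0.02 ] [112 148 179]
side (368, 316) [0.218 0.357 0.02 ] [112 157 184]
side (305, 188) [ 0.56  -0.167  0.02 ] [ 14  89 184]
side (308, 150) [ 0.611 -0.409  0.02 ] [ 13 114 163]
side (290, 233) [0.549 0.08  0.02 ] [ 13  79 146]
side (209, 227) [0.847 0.12  0.02 ] [ 19  14 202]
```

View pics/sc1.png

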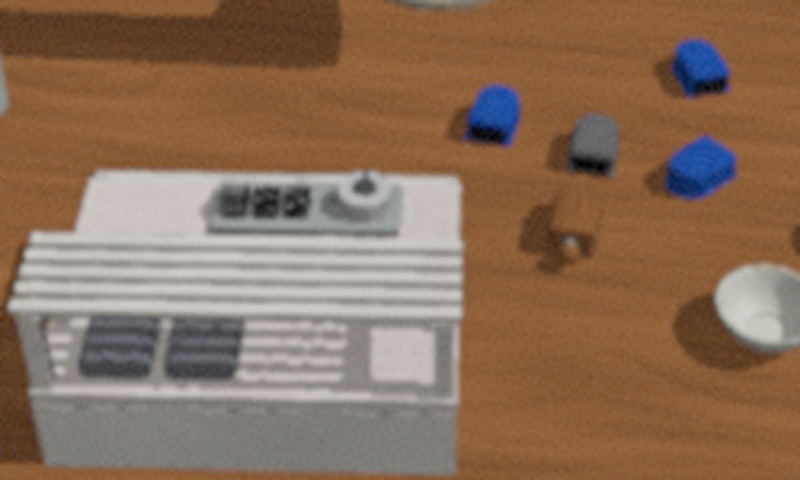

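View pics/sd1.png

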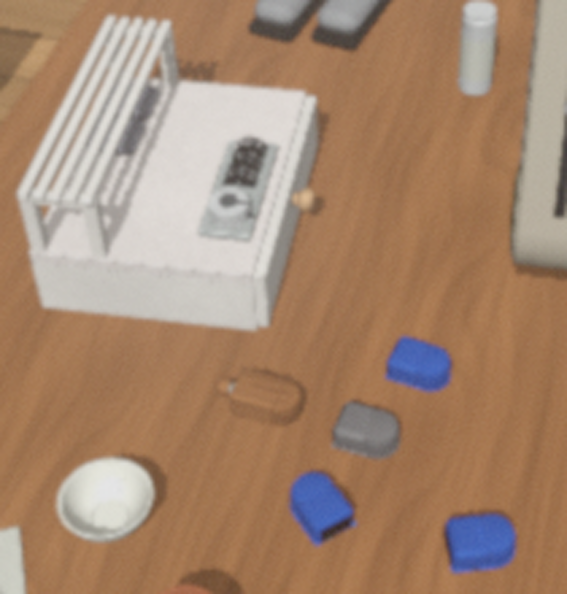

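```bash
python3 - <<'E'
from h import *
d=np.load('scene0.npz');K,T=d['K'],d['T']
for p,z in [((97,172),.1),((462,178),.1),((366,186),.141)]:
    print('sc',p,onz(K,T,195+p[0]/3.2,170+p[1]/3.2,z).round(4))
d=np.load('side0.npz');K,T=d['K'],d['T']
for p,z in [((256,276),.105),((306,92),.105),((268,278),.1),((318,96),.1),((232,200),.141),((305,200),.065),((240,165),.135)]:
    print('sd',p,onz(K,T,190+p[0]/2.7,115+p[1]/2.7,z).round(4))
E
```

```text
sc (97, 172) [ 0.5905 -0.3045  0.1   ]
sc (462, 178) [0.556  0.0863 0.1   ]
sc (366, 186) [ 0.6257 -0.0062  0.141 ]
sd (256, 276) [0.5615 0.0862 0.105 ]
sd (306, 92) [ 0.6007 -0.3038  0.105 ]
sd (268, 278) [0.5471 0.0815 0.1   ]
sd (318, 96) [ 0.5823 -0.3046  0.1   ]
sd (232, 200) [ 0.6213 -0.0089  0.141 ]
sd (305, 200) [ 0.5513 -0.1116  0.065 ]
sd (240, 165) [ 0.6348 -0.0863  0.135 ]
```

Side picture: the grey guard (325,274), blue look-alikes at (345,250), (308,302) and (368,316), and the tree at (288,262). Only the grey guard fits "grey rubber", and it is clear in the crop. The cabinet origin is near (0.581,-0.109) with a yaw of about 0.10 rad. Next I'll hover over the wheels with the gripper shut.

>>> apply_moves --moves '[20.3, 15.8, 1, 0, 0, 1.44, 20.3, 15.8, 1, 0, 0, 1.44, 20.3, 15.8, 1, 0, 0, 1.44, 20.3, 15.8, 1, 0, 0, 1.44, 20.3, 15.8, 1, 0, 0, 1.44, 20.3, 15.8, 1, 0, 0, 1.44, 20.3, 15.8, 1, 0, 0, 1.44, 20.3, 15.8, 1, 0, 0, 1.44, 20.3, 15.8, 1, 0, 0, 1.44, 20.3, 15.8, 1, 0, 0, 1.44, 20.3, 15.8, 1, 0, 0, 1.44, 20.3, 15.8, 1, 0, 0, 1.44, 20.3, 15.8, 1, 0, 0, 1.44, 20.3, 15.8, 1, 0, 0, 1.44, 20.3, 15.8, 1, 0, 0, 1.44, 20.3, 15.8, -1.6, 0, 0, 1.44, 20.3, 15.8, -1.6, 0, 0, 1.44, 20.3, 15.8, -1.6, 0, 0, 1.44, 20.3, 15.8, -1.6, 0, 0, 1.44]' --claw 0 --newtons 30

```text
clock: 1.73
tcp_pos: [0.6361, -0.1643, 0.1974]
orientation: [-0.002, 0.672, 0.741, -0.001]
wrist_force: [-0.6, 0.4, 1.0]
finger_gap: 0.0003
grip_force: 0.0
```

```bash
python3 - <<'E'
from h import *
im,K,T=cam('wrist'); np.savez('w1.npz',im=im,K=K,T=T); cv2.imwrite('pics/w1.png',im)
s=status.get_state(); print(s['clock'],s['tcp_pos'],s['orientation'],s['finger_gap'],s['joint_pos'])
E
```

```text
1.7833 [ 0.63672927 -0.16525505  0.19946904] [-6.45165470e-04  6.72029100e-01  7.40524384e-01 -3.31120832e-04] -8.291643503361936e-06 [-3.75776210e-01  4.90932616e-01  2.14452559e-01  1.29575737e+00
 -1.63554223e-04  1.09811534e+00]
```

View pics/w1.png

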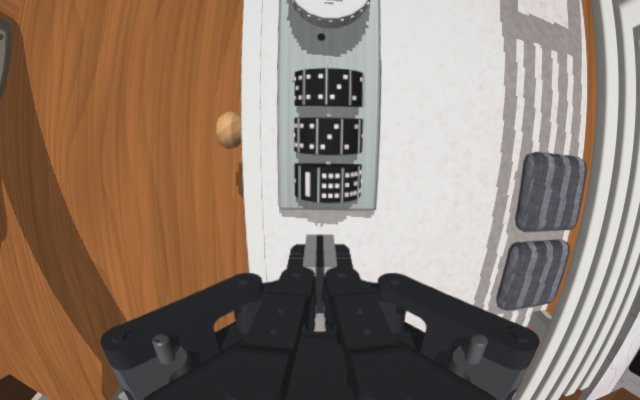

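The wrist view is clear: wheels a (329,88), b (329,136) and c (329,183), collar (335,5), knob (230,130). I'll enlarge the wheels and fit the cabinet frame from edges.

```bash
cat >> h.py <<'E'
O=np.array([.581,-.109]); YAW=.1
def cw(x,y,z=0.):
    c,s=np.cos(YAW),np.sin(YAW); return np.array([O[0]+c*x-s*y,O[1]+s*x+c*y,z])
E
python3 - <<'E'
from h import *
d=np.load('w1.npz');im,K,T=d['im'],d['K'],d['T']
A=cv2.resize(im[55:215,265:395],None,fx=3.75,fy=3.75,interpolation=cv2.INTER_CUBIC)
for n,p in dict(a=(50,30,135),b=(50,-2,135),c=(50,-34,135),h0=(14,-57,117),h1=(86,-57,117)).items():
    uv=proj(K,T,cw(p[0]/1e3,p[1]/1e3,p[2]/1e3),True); print(n,uv.round(1))
    q=((uv-[265,55])*3.75).astype(int); cv2.drawMarker(A,tuple(map(int,q)),(0,0,255),0,12,1)
cv2.imwrite('pics/w1c.png',A)
for uv,z in [((279,209),.117),((376,210),.117),((262,235),.105),((262,30),.105),((230,130),.065)]:
    print(uv,onz(K,T,*uv,z,True).round(4))
E
```

```text
a [321.8  78.7]
b [321.9 128.5]
c [322.  177.7]
h0 [272.8 203.9]
h1 [371.  203.8]
(279, 209) [ 0.6055 -0.1678  0.117 ]
(376, 210) [ 0.6767 -0.1615  0.117 ]
(262, 235) [ 0.5916 -0.1949  0.105 ]
(262, 30) [ 0.5798 -0.0361  0.105 ]
(230, 130) [ 0.5505 -0.1163  0.065 ]
```

View pics/w1c.png

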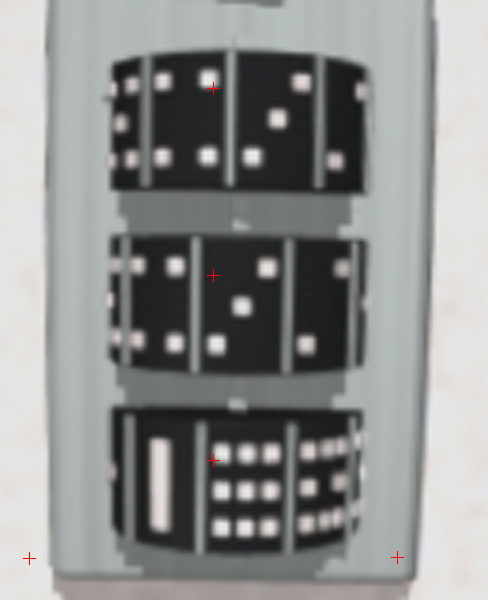

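Reading between the ticks: a ≈ 3.4 (the line between 4 and 3), b = 3.0, c ≈ 9.05. That makes the rolls a −22 mm, b ±78 mm and c +62 mm of surface travel. The refined cabinet pose is O=(0.586,-0.1124), yaw 0.088. I'll come down onto wheel a, starting on its far side.

>>> apply_moves --moves '[0.27, 3.52, 0, 0, 0, -0.01, 0.27, 3.52, 0, 0, 0, -0.01, 0.27, 3.52, -1.5, 0, 0, -0.01, 0.27, 3.52, -2.1, 0, 0, -0.01, 0.27, 3.52, -2.2, 0, 0, -0.01, 0.27, 3.52, -2.24, 0, 0, -0.01, 0.27, 3.52, -2.28, 0, 0, -0.01, 0.27, 3.52, -2.28, 0, 0, -0.01]'

```text
clock: 2.45
tcp_pos: [0.6452, -0.0786, 0.1447]
orientation: [0.002, 0.676, 0.737, 0.001]
wrist_force: [-0.4, 0.6, 0.9]
finger_gap: 0.0002
grip_force: 0.0
```

>>> apply_moves --moves '[0, 0, 0, 0, 0, 0, 0, 0, -0.02, 0, 0, 0, 0, 0, -0.04, 0, 0, 0]'

```text
clock: 2.7
tcp_pos: [0.6447, -0.0778, 0.1423]
orientation: [0.001, 0.676, 0.737, 0.0]
wrist_force: [-0.2, -0.4, 5.4]
finger_gap: -0.0003
grip_force: 3.1
```

>>> apply_moves --moves '[-0.1, -0.01, 0, 0, 0, 0, -0.25, -0.02, 0, 0, 0, 0, -0.4, -0.035, 0, 0, 0, 0, -0.55, -0.05, 0, 0, 0, 0, -0.7, -0.06, 0, 0, 0, 0, -0.83, -0.073, 0, 0, 0, 0, -0.89, -0.078, 0, 0, 0, 0, -0.89, -0.078, 0, 0, 0, 0]'

```text
clock: 3.37
tcp_pos: [0.6217, -0.0797, 0.1421]
orientation: [0.001, 0.676, 0.737, -0.0]
wrist_force: [-1.4, -1.9, 6.9]
finger_gap: 0.0002
grip_force: 3.5
```

>>> apply_moves --moves '[0, 0, 0.4, 0, 0, 0, 0, 0, 1.0, 0, 0, 0, 0.4, -3.5, 1.6, 0, 0, 0, 0.4, -3.5, 2.0, 0, 0, 0, 0.4, -3.5, 2.0, 0, 0, 0, 0.4, -3.5, 2.0, 0, 0, 0]'

```text
clock: 3.87
tcp_pos: [0.6325, -0.1694, 0.1922]
orientation: [0.001, 0.677, 0.736, 0.0]
wrist_force: [-0.6, -0.0, -1.1]
finger_gap: -0.0003
grip_force: 0.0
```

```bash
sed -i 's/^O=.*/O=np.array([.586,-.1124]); YAW=.088/' h.py; cat > wh.py <<'E'
from h import *
import sys
im,K,T=cam('wrist'); np.savez('w.npz',im=im,K=K,T=T); s=status.get_state(); print(s['clock'],s['tcp_pos'].round(4))
out=[]
# unroll each drum: angle from crown (+ toward cab +x) vs y
for y0 in (30,-2,-34):
    ph=np.deg2rad(np.arange(-64,64.1,.5)); ys=np.arange(-12,12.1,.5)
    P=np.array([[proj(K,T,cw((50+25*np.sin(p))/1e3,(y0+y)/1e3,(110+25*np.cos(p))/1e3),True) for p in ph] for y in ys[::-1]],np.float32)
    S=cv2.remap(im,P[...,0],P[...,1],cv2.INTER_CUBIC)
    S=cv2.resize(S,None,fx=3,fy=3); cv2.line(S,(S.shape[1]//2,0),(S.shape[1]//2,12),(0,0,255),1); out+=[S,np.full((8,S.shape[1],3),128,np.uint8)]
U=np.vstack(out); c0=proj(K,T,cw(.05,-.002,.135),True).astype(int)
C=im[max(c0[1]-80,0):c0[1]+80,c0[0]-65:c0[0]+65]; C=cv2.resize(C,None,fx=2.9,fy=2.9,interpolation=cv2.INTER_CUBIC)
H=max(U.shape[0],C.shape[0]); V=np.zeros((H,U.shape[1]+C.shape[1],3),np.uint8); V[:U.shape[0],:U.shape[1]]=U; V[:C.shape[0],U.shape[1]:]=C
print(V.shape,U.shape); cv2.imwrite(sys.argv[1],V[:600,:800])
E
python3 wh.py pics/u1.png
```

```text
3.9167 [ 0.6318 -0.1675  0.1913]
(465, 1148, 3) (465, 771, 3)
```

View pics/u1.png

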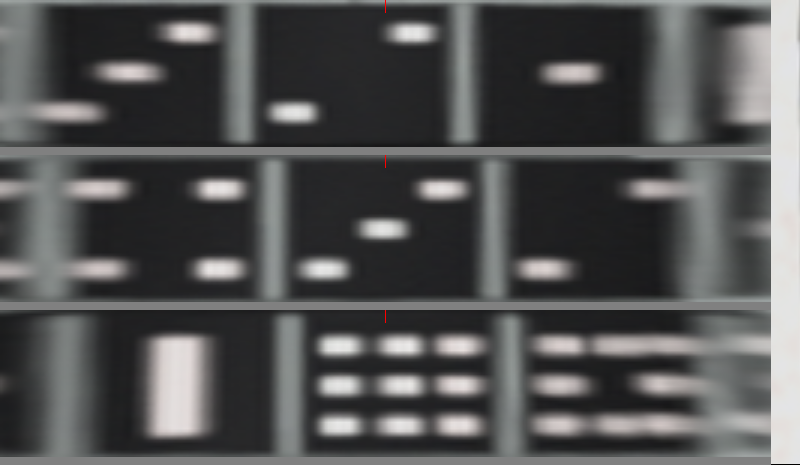

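Unrolled view at 6 px per degree, crown at column 385: wheel a shows 2 (centre 351), b shows 3 (383), c shows 9 (398). Next, two forward strokes on wheel c.

>>> apply_moves --moves '[-0.13, 0.95, -1.0, 0, 0, 0, -0.13, 0.95, -1.85, 0, 0, 0, -0.13, 0.95, -2.0, 0, 0, 0, -0.13, 0.95, -2.0, 0, 0, 0, 0.07, 0.97, -2.0, 0, 0, 0, 0.27, 0.985, -2.0, 0, 0, 0, 0.47, 1.0, -2.0, 0, 0, 0, 0.67, 1.02, -2.0, 0, 0, 0, 0.67, 1.02, -2.0, 0, 0, 0, 0.67, 1.02, -1.3, 0, 0, 0, 0.5, 1.0, -1.0, 0, 0, 0, -0.13, 0.95, -1.2, 0, 0, 0, -0.13, 0.95, -1.85, 0, 0, 0, -0.13, 0.95, -2.0, 0, 0, 0, -0.13, 0.95, -2.0, 0, 0, 0, 0.07, 0.97, -2.0, 0, 0, 0, 0.27, 0.985, -2.0, 0, 0, 0, 0.47, 1.0, -2.0, 0, 0, 0, 0.67, 1.02, -2.0, 0, 0, 0, 0.67, 1.02, -2.0, 0, 0, 0]'

```text
clock: 5.58
tcp_pos: [0.6497, -0.1398, 0.1423]
orientation: [0.001, 0.675, 0.738, 0.001]
wrist_force: [0.3, 1.8, 7.0]
finger_gap: -0.0002
grip_force: 3.4
```

>>> apply_moves --moves '[0, 0, 0.7, 0, 0, 0, -0.4, 0, 1.4, 0, 0, 0, -0.74, -1.0, 2.0, 0, 0, 0, -0.74, -1.0, 2.0, 0, 0, 0, -0.74, -1.0, 2.0, 0, 0, 0]'

```text
clock: 6.0
tcp_pos: [0.63, -0.1665, 0.192]
orientation: [0.0, 0.676, 0.737, 0.0]
wrist_force: [-0.2, 0.6, 0.1]
finger_gap: 0.0001
grip_force: 0.0
```

```bash
python3 wh.py pics/u2.png; cat > rd.py <<'E'
# numeric: bright grey divider-line columns per wheel (6px/deg, crown 385)
import cv2,sys,numpy as np
V=cv2.imread(sys.argv[1])
for n,(r0,r1) in dict(a=(0,147),b=(155,302),c=(310,457)).items():
    g=cv2.cvtColor(V[r0+14:r1-6,:771],cv2.COLOR_BGR2GRAY).astype(float)
    m=np.percentile(g,15,axis=0)   # column bright throughout = line
    on=(m>75).astype(int); e=np.flatnonzero(np.diff(np.r_[0,on,0]))
    L=[(a+b)/2 for a,b in e.reshape(-1,2)]
    # pips per field
    r=[]
    for x0,x1 in zip(L,L[1:]):
        f=g[:,int(x0)+22:int(x1)-22]; k,_,st,_=cv2.connectedComponentsWithStats((f>130).astype(np.uint8)); 
        r.append((round((x0+x1)/2),sum(st[1:,4]>150)))
    print(n,'lines',L,'fields(centre,pips)',r,'deg to crown',[round((385-c)/6,1) for c,_ in r])
E
python3 rd.py pics/u1.png; python3 rd.py pics/u2.png
```

```text
6.05 [ 0.6297 -0.1658  0.191 ]
(465, 1148, 3) (465, 771, 3)
a lines [np.float64(21.0), np.float64(240.5), np.float64(462.5), np.float64(676.5), np.float64(764.5)] fields(centre,pips) [(131, np.int64(3)), (352, np.int64(2)), (570, np.int64(1)), (720, np.int64(1))] deg to crown [42.3, 5.5, -30.8, -55.8]
b lines [np.float64(48.0), np.float64(273.0), np.float64(494.5), np.float64(705.5), np.float64(768.5)] fields(centre,pips) [(160, np.int64(4)), (384, np.int64(3)), (600, np.int64(2)), (737, 0)] deg to crown [37.5, 0.2, -35.8, -58.7]
c lines [np.float64(66.0), np.float64(289.0), np.float64(510.0), np.float64(734.0)] fields(centre,pips) [(178, np.int64(1)), (400, np.int64(9)), (622, np.int64(6))] deg to crown [34.5, -2.5, -39.5]
a lines [np.float64(21.0), np.float64(243.0), np.float64(464.0), np.float64(678.5), np.float64(767.0)] fields(centre,pips) [(132, np.int64(3)), (354, np.int64(2)), (571, np.int64(1)), (723, np.int64(1))] deg to crown [42.2, 5.2, -31.0, -56.3]
b lines [np.float64(48.5), np.float64(272.5), np.float64(494.0), np.float64(709.0)] fields(centre,pips) [(160, np.int64(4)), (383, np.int64(3)), (602, np.int64(2))] deg to crown [37.5, 0.3, -36.2]
c lines [np.float64(22.5), np.float64(244.5), np.float64(465.0), np.float64(677.5), np.float64(763.5)] fields(centre,pips) [(134, np.int64(3)), (355, np.int64(2)), (571, np.int64(1)), (720, np.int64(1))] deg to crown [41.8, 5.0, -31.0, -55.8]
```

Rolls follow well, about 1.09 times the commanded stroke. Wheel c needs +41° more, and b needs +180°.

>>> apply_moves --moves '[0.02, 0.94, -1.0, 0, 0, 0, 0.02, 0.94, -1.85, 0, 0, 0, 0.02, 0.94, -2.0, 0, 0, 0, 0.02, 0.94, -2.0, 0, 0, 0, 0.19, 0.95, -2.0, 0, 0, 0, 0.36, 0.965, -2.0, 0, 0, 0, 0.52, 0.98, -2.0, 0, 0, 0, 0.68, 0.99, -2.0, 0, 0, 0, 0.68, 0.99, -2.0, 0, 0, 0, 0.68, 0.99, -1.3, 0, 0, 0, 0.3, 1.6, -0.8, 0, 0, 0, -0.13, 2.21, -1.2, 0, 0, 0, -0.13, 2.21, -1.85, 0, 0, 0, -0.13, 2.21, -2.0, 0, 0, 0, -0.13, 2.21, -2.0, 0, 0, 0, 0.05, 2.225, -2.0, 0, 0, 0, 0.23, 2.24, -2.0, 0, 0, 0, 0.41, 2.255, -2.0, 0, 0, 0, 0.59, 2.27, -2.0, 0, 0, 0, 0.59, 2.27, -2.0, 0, 0, 0]'

```text
clock: 7.72
tcp_pos: [0.6464, -0.1067, 0.1423]
orientation: [-0.0, 0.675, 0.738, 0.002]
wrist_force: [1.6, 6.7, 9.8]
finger_gap: 0.0006
grip_force: 5.2
```

>>> apply_moves --moves '[0, 0, 0.7, 0, 0, 0, -0.3, 0, 1.0, 0, 0, 0, -0.72, -0.06, 0.8, 0, 0, 0, -0.72, -0.06, 0.15, 0, 0, 0, -0.72, -0.06, 0, 0, 0, 0, -0.72, -0.06, 0, 0, 0, 0, -0.54, -0.045, 0, 0, 0, 0, -0.36, -0.03, 0, 0, 0, 0, -0.18, -0.015, 0, 0, 0, 0, 0, 0, 0, 0, 0, 0, 0, 0, 0, 0, 0, 0, 0, 0, 0.7, 0, 0, 0, -0.3, 0, 1.0, 0, 0, 0, -0.72, -0.06, 0.8, 0, 0, 0, -0.72, -0.06, 0.15, 0, 0, 0, -0.72, -0.06, 0, 0, 0, 0, -0.54, -0.045, 0, 0, 0, 0, -0.36, -0.03, 0, 0, 0, 0, -0.18, -0.015, 0, 0, 0, 0, 0, 0, 0, 0, 0, 0]'

```text
clock: 9.38
tcp_pos: [0.645, -0.1093, 0.1428]
orientation: [0.001, 0.676, 0.737, 0.0]
wrist_force: [-1.0, 1.0, 5.6]
finger_gap: 0.0002
grip_force: 2.5
```

>>> apply_moves --moves '[0, 0, 0, 0, 0, 0, 0, 0, 0.7, 0, 0, 0, -0.3, -1, 1.4, 0, 0, 0, -0.59, -2.27, 2.0, 0, 0, 0, -0.59, -2.27, 2.0, 0, 0, 0, -0.59, -2.27, 2.0, 0, 0, 0]'

```text
clock: 9.88
tcp_pos: [0.6297, -0.1677, 0.1919]
orientation: [0.0, 0.677, 0.736, 0.0]
wrist_force: [-0.9, 0.4, -1.2]
finger_gap: -0.0001
grip_force: 0.0
```

```bash
python3 wh.py pics/u3.png;python3 rd.py pics/u3.png
```

```text
9.9333 [ 0.6295 -0.1665  0.191 ]
(465, 1148, 3) (465, 771, 3)
a lines [np.float64(21.5), np.float64(244.0), np.float64(463.5), np.float64(678.0), np.float64(769.5)] fields(centre,pips) [(133, np.int64(3)), (354, np.int64(2)), (571, np.int64(1)), (724, np.int64(1))] deg to crown [42.0, 5.2, -31.0, -56.5]
b lines [np.float64(18.5), np.float64(236.5), np.float64(457.5), np.float64(672.0), np.float64(769.5)] fields(centre,pips) [(128, np.int64(6)), (347, np.int64(7)), (565, np.int64(5)), (721, np.int64(3))] deg to crown [42.8, 6.3, -30.0, -56.0]
c lines [np.float64(46.5), np.float64(272.0), np.float64(494.5), np.float64(706.5), np.float64(766.5)] fields(centre,pips) [(159, np.int64(4)), (383, np.int64(3)), (600, np.int64(2)), (736, 0)] deg to crown [37.7, 0.3, -35.8, -58.5]
```

c is on 3. b needs +42°; a needs a +5° nudge.

>>> apply_moves --moves '[-0.11, 2.21, -1.0, 0, 0, 0, -0.11, 2.21, -1.3, 0, 0, 0, -0.11, 2.21, -1.85, 0, 0, 0, -0.11, 2.21, -2.0, 0, 0, 0, -0.11, 2.21, -2.0, 0, 0, 0, 0.06, 2.225, -2.0, 0, 0, 0, 0.23, 2.24, -2.0, 0, 0, 0, 0.4, 2.255, -2.0, 0, 0, 0, 0.57, 2.27, -2.0, 0, 0, 0, 0.57, 2.27, -2.0, 0, 0, 0, 0.57, 2.27, -1.3, 0, 0, 0, 0.3, 3.0, -0.8, 0, 0, 0, 0.08, 3.52, -1.2, 0, 0, 0, 0.08, 3.52, -1.7, 0, 0, 0, 0.08, 3.52, -1.95, 0, 0, 0, 0.08, 3.52, -2.0, 0, 0, 0, 0.08, 3.52, -2.0, 0, 0, 0, 0.13, 3.52, -2.0, 0, 0, 0, 0.13, 3.52, -2.0, 0, 0, 0]'

```text
clock: 11.52
tcp_pos: [0.6337, -0.0755, 0.1429]
orientation: [-0.0, 0.675, 0.738, 0.002]
wrist_force: [-1.5, 6.9, 9.8]
finger_gap: 0.0002
grip_force: 5.1
```

>>> apply_moves --moves '[0, 0, 0.7, 0, 0, 0, -0.06, -2, 1.4, 0, 0, 0, -0.13, -3.52, 2.0, 0, 0, 0, -0.13, -3.52, 2.0, 0, 0, 0, -0.13, -3.52, 2.0, 0, 0, 0, -0.13, -3.52, 2.0, 0, 0, 0]'

```text
clock: 12.02
tcp_pos: [0.6297, -0.1661, 0.1907]
orientation: [-0.001, 0.676, 0.737, 0.0]
wrist_force: [0.1, 0.3, -0.5]
finger_gap: 0.0003
grip_force: 0.0
```

```bash
python3 wh.py pics/u4.png;python3 rd.py pics/u4.png; python3 - <<'E'
from h import *
d=np.load('w.npz');K,T=d['K'],d['T']
print('collar px',proj(K,T,cw(.05,.1,.141),True))
E
```

```text
12.0667 [ 0.6295 -0.1652  0.1903]
(465, 1148, 3) (465, 771, 3)
collar px [338.28824531 -25.00968047]bash:   859 Segmentation fault         python3 rd.py pics/u4.png
```

View pics/u4.png

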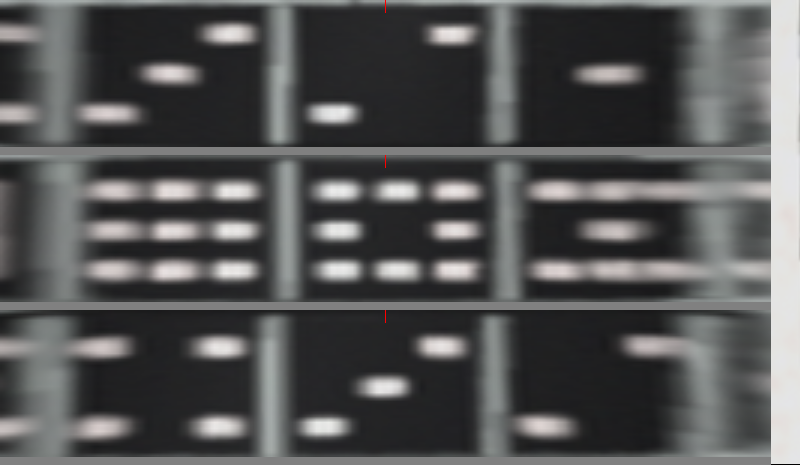

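All three are set: a=2 (centre 391), b=8 (398), c=3 (383). Now I'll pinch the collar, turning the tool back −0.65 rad first.

>>> apply_moves --moves '[-0.13, 6.3, 0.2, 0, 0, -0.65, -0.13, 6.3, 0.2, 0, 0, -0.65, -0.13, 6.3, 0.2, 0, 0, -0.65, -0.13, 6.3, 0.2, 0, 0, -0.65, -0.13, 6.3, 0.2, 0, 0, -0.65, -0.13, 6.3, 0, 0, 0, -0.65, -0.13, 6.3, -1.2, 0, 0, -0.65, -0.13, 6.3, -2.2, 0, 0, -0.65, -0.13, 6.3, -2.6, 0, 0, -0.65, -0.13, 6.3, -2.68, 0, 0, -0.65, -0.13, 6.3, -2.68, 0, 0, -0.65]' --claw 88

```text
clock: 12.98
tcp_pos: [0.6258, -0.0076, 0.1234]
orientation: [-0.001, 0.875, 0.483, -0.001]
wrist_force: [0.7, 0.5, 0.9]
finger_gap: 0.075
grip_force: 0.0
```

>>> apply_moves --moves '[0, 0, 0, 0, 0, 0, 0, 0, 0, 0, 0, 0, 0, 0, 0, 0, 0, 0, 0, 0, 0, 0, 0, 0, 0, 0, 0, 0, 0, 0]' --claw 50 --newtons 40

```text
clock: 13.4
tcp_pos: [0.6274, -0.0083, 0.1263]
orientation: [0.0, 0.876, 0.483, 0.001]
wrist_force: [-2.2, 2.8, 5.7]
finger_gap: 0.0529
grip_force: 42.8
```

>>> apply_moves --moves '[0, 0, 0.1, 0, 0, 0.1, 0, 0, 0.1, 0, 0, 0.2, 0, 0, 0.1, 0, 0, 0.3, 0, 0, 0.1, 0, 0, 0.4, 0, 0, 0.1, 0, 0, 0.5, 0, 0, 0.1, 0, 0, 0.6, 0, 0, 0.1, 0, 0, 0.7, 0, 0, 0.1, 0, 0, 0.8, 0, 0, 0.1, 0, 0, 0.9, 0, 0, 0.1, 0, 0, 1.0, 0, 0, 0.1, 0, 0, 1.1, 0, 0, 0.1, 0, 0, 1.2, 0, 0, 0.1, 0, 0, 1.3, 0, 0, 0.1, 0, 0, 1.3]'

```text
clock: 14.57
tcp_pos: [0.6272, -0.0084, 0.1265]
orientation: [0.0, 0.404, 0.915, 0.0]
wrist_force: [1.7, 2.5, -5.7]
finger_gap: 0.0524
grip_force: 46.9
```

```bash
python3 -c "
from h import *
s=status.get_state(); print(s['ft_torque'],s['wrist_force'],s['orientation'],s['tcp_pos'],s['joint_pos'])"
```

```text
[ 0.43289627 -0.33402092  0.10846315] [ 1.67519192  2.45269588 -5.73650946] [1.78857821e-05 4.03751328e-01 9.14868640e-01 4.86463906e-04] [ 0.62716568 -0.00836088  0.126503  ] [-1.41660883e-01  4.64442660e-01 -9.88421905e-03  1.09617179e+00
  9.26968838e-04  6.89566469e-01]
```

>>> apply_moves --moves '[0, 0, 0, 0, 0, 0.05, 0, 0, 0, 0, 0, 0.1, 0, 0, 0, 0, 0, 0.15, 0, 0, 0, 0, 0, 0.15]'

```text
clock: 14.9
tcp_pos: [0.6276, -0.0088, 0.1265]
orientation: [0.001, 0.337, 0.941, 0.0]
wrist_force: [3.1, 2.6, -7.7]
finger_gap: 0.0525
grip_force: 46.7
```

```bash
python3 -c "
from h import *
s=status.get_state(); print(s['ft_torque'],s['orientation'])"
```

```text
[ 0.2414922  -0.81483025 -1.00414801] [5.49811614e-04 3.37097687e-01 9.41469428e-01 4.03361291e-04]
```

The torque of −1.0 N m says the collar is on its open stop. I'll release, lift, and go to the knob.

>>> apply_moves --moves '[0, 0, 0, 0, 0, -0.05, 0, 0, 0.05, 0, 0, -0.05, 0, 0, 0.5, 0, 0, -0.05, 0, 0, 2.0, 0, 0, -0.05, 0, 0, 2.9, 0, 0, 0, -1.6, -2.1, 2.9, 0, 0, 0.3, -3.18, -4.3, 2.9, 0, 0, 0.77, -3.18, -4.3, 2.9, 0, 0, 0.77, -3.18, -4.3, 2.9, 0, 0, 0.77, -3.18, -4.3, 2.9, 0, 0, 0.77, -3.18, -4.3, 2.0, 0, 0, 0.77, -3.18, -4.3, 0, 0, 0, 0.77, -3.18, -4.3, -1.5, 0, 0, 0.77, -3.18, -4.3, -2.6, 0, 0, 0.77, -3.18, -4.3, -2.74, 0, 0, 0.77, -3.18, -4.3, -2.74, 0, 0, 0.77]' --claw 75

```text
clock: 16.23
tcp_pos: [0.5461, -0.1158, 0.0578]
orientation: [-0.002, -0.043, 0.999, 0.001]
wrist_force: [0.6, 0.1, 1.0]
finger_gap: 0.0636
grip_force: 0.0
```

>>> apply_moves --moves '[0, 0, 0, 0, 0, 0, 0, 0, 0, 0, 0, 0, 0, 0, 0, 0, 0, 0, 0, 0, 0, 0, 0, 0, 0, 0, 0, 0, 0, 0, 0, 0, 0, 0, 0, 0, 0, 0, 0, 0, 0, 0]' --claw 10 --newtons 40

```text
clock: 16.82
tcp_pos: [0.5495, -0.1156, 0.0617]
orientation: [0.003, -0.044, 0.999, 0.0]
wrist_force: [0.1, 2.7, 7.0]
finger_gap: 0.0306
grip_force: 39.3
```

>>> apply_moves --moves '[-0.3, -0.026, 0, 0, 0, 0, -0.8, -0.07, 0, 0, 0, 0, -1.4, -0.123, 0, 0, 0, 0, -2.0, -0.176, 0, 0, 0, 0, -2.6, -0.23, 0, 0, 0, 0, -3.2, -0.28, 0, 0, 0, 0, -3.8, -0.335, 0, 0, 0, 0, -4.4, -0.39, 0, 0, 0, 0, -5.0, -0.44, 0, 0, 0, 0, -5.5, -0.484, 0, 0, 0, 0, -5.9, -0.52, 0, 0, 0, 0, -6.1, -0.537, 0, 0, 0, 0, -6.15, -0.54, 0, 0, 0, 0, -6.15, -0.54, 0, 0, 0, 0]'

```text
clock: 17.98
tcp_pos: [0.4, -0.1287, 0.0617]
orientation: [0.008, -0.044, 0.999, 0.002]
wrist_force: [13.3, 11.9, -0.1]
finger_gap: 0.0303
grip_force: 41.4
```

```bash
python3 - <<'E'
from h import *
s=status.get_state(); print(s['tcp_pos'],s['wrist_force'],s['finger_gap'],s['joint_pos'])
im,K,T=cam('side'); np.savez('s2.npz',im=im,K=K,T=T)
cv2.imwrite('pics/s2.png',cv2.resize(im[115:335,190:450],None,fx=2.7,fy=2.7,interpolation=cv2.INTER_CUBIC))
# objects
h=cv2.cvtColor(im,cv2.COLOR_BGR2HSV)
E
```

```text
[ 0.39997716 -0.12872278  0.06168419] [13.2714697  11.91289753 -0.0706954 ] 0.03034123235801798 [-0.51052473  0.15269874 -0.63599591  0.77063956  0.010725   -0.59868446]
```

View pics/s2.png

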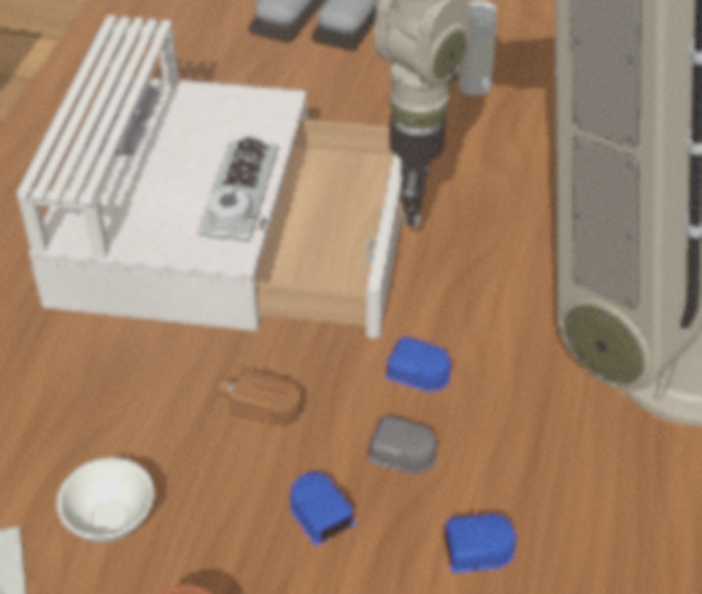

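The drawer is fully out against its stop. The grey guard has been knocked toward the robot, and is now at crop (403,443). I'll release, rise, and measure both items.

>>> apply_moves --moves '[0.2, 0, 0, 0, 0, 0, 0.2, 0, 0, 0, 0, 0, 0.2, 0, 0, 0, 0, 0, 0.2, 0, 0, 0, 0, 0, 0.2, 0, 2, 0, 0, 0, 0.2, 0, 4, 0, 0, 0, 0.2, 0, 6, 0, 0, 0, 0.2, 4, 7, 0, 0, 0, 0.2, 4, 7, 0, 0, 0, 0.2, 4, 7, 0, 0, 0]' --claw 75

```text
clock: 18.87
tcp_pos: [0.3984, -0.0285, 0.2357]
orientation: [0.001, -0.042, 0.999, -0.0]
wrist_force: [-0.3, 0.4, 0.6]
finger_gap: 0.0644
grip_force: 0.0
```

```bash
cat > obj.py <<'E'
from h import *
def find(im,K,T,fish=False,box=((.25,.12),(.62,.45))):
    h=cv2.cvtColor(im,cv2.COLOR_BGR2HSV); r={}
    masks={'guard':((h[...,1]<50)&(h[...,2]<165)&(h[...,2]>45)).astype(np.uint8)}
    for n,m in masks.items():
        m=cv2.morphologyEx(m,cv2.MORPH_OPEN,np.ones((3,3)))
        k,_,st,ce=cv2.connectedComponentsWithStats(m)
        for i in range(1,k):
            if st[i,4]<80: continue
            p=onz(K,T,*ce[i],.02,fish)
            if box[0][0]<p[0]<box[1][0] and box[0][1]<p[1]<box[1][1]: print(n,ce[i].round(1),st[i,4],p.round(4))
if __name__=='__main__':
    for n in('scene','side','wrist'):
        im,K,T=cam(n); np.savez(n+'3.npz',im=im,K=K,T=T); print(n); find(im,K,T,n=='wrist')
    s=status.get_state(); print(s['clock'],s['tcp_pos'],s['orientation'])
    d=np.load('wrist3.npz'); cv2.imwrite('pics/w3.png',d['im'])
    for x in [(.518,.208,.02),(.35,.23,.02)]: print(proj(d['K'],d['T'],x,True))
E
python3 obj.py
```

```text
scene
guard [383.9 205.2] 162 [0.3288 0.2367 0.02  ]
side
guard [338.8 279.8] 387 [0.3341 0.2428 0.02  ]
wrist
guard [513.4 144.8] 1388 [0.3336 0.2194 0.02  ]
guard [460.8 319. ] 1325 [0.5993 0.2068 0.02  ]
guard [546.3 319.2] 119 [0.6165 0.4022 0.02  ]
19.0167 [ 0.39884713 -0.02869666  0.23454414] [ 1.12362384e-03 -4.46744897e-02  9.99000827e-01 -5.25291081e-04]
[477.04510648 273.04421322]
[517.44208987 158.23221173]
```

>>> apply_moves --moves '[6.85, 7.6, 0.7, 0, 0, 0, 6.85, 7.6, 0.7, 0, 0, 0, 6.85, 7.6, 0.7, 0, 0, 0, 6.85, 7.6, 0.7, 0, 0, 0, 6.85, 7.6, 0.7, 0, 0, 0, 6.85, 7.6, 0.7, 0, 0, 0, 6.85, 7.6, 0.7, 0, 0, 0, 6.85, 7.6, 0.7, 0, 0, 0, 6.85, 7.6, 0.7, 0, 0, 0]'

```text
clock: 19.77
tcp_pos: [0.5693, 0.1593, 0.2492]
orientation: [-0.002, -0.043, 0.999, -0.0]
wrist_force: [0.1, -0.2, -0.2]
finger_gap: 0.0642
grip_force: 0.0
```

```bash
python3 obj.py
```

```text
scene
guard [383.9 205. ] 165 [0.3276 0.2366 0.02  ]
side
guard [338.8 279.7] 388 [0.3342 0.2427 0.02  ]
wrist
guard [397.5   8.3] 814 [0.3563 0.2346 0.02  ]
19.9167 [0.56890614 0.158716   0.25074417] [-4.92839278e-04 -4.21567648e-02  9.99110873e-01 -1.64054262e-04]
[365.05898061 134.2433581 ]
[394.05857301   3.10537426]
```

View pics/w3.png

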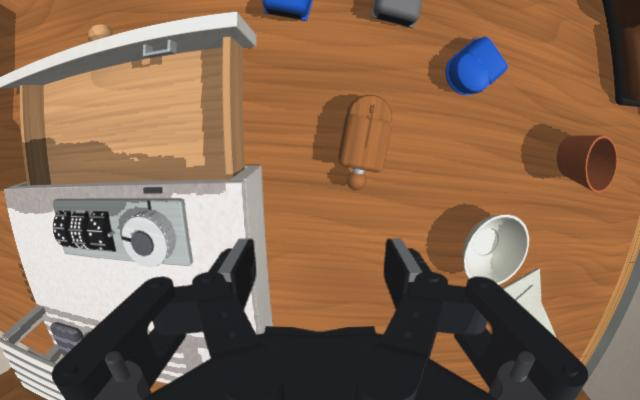

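Wrist view: the tree with its toe at (372,96), rear corners at (342,163) and (381,172), and ball at (356,182). The grey guard is at (398,8), with blue look-alikes at (288,5) and (476,66). Computing the tree pose.

```bash
python3 - <<'E'
from h import *
d=np.load('wrist3.npz');im,K,T=d['im'],d['K'],d['T']
for n,uv,z in [('toe',(373,96),.035),('rl',(342,161),.04),('rr',(381,171),.04),('ball',(356,181),.02),('lm',(348,130),.038),('rm',(390,135),.038)]:
    print(n,onz(K,T,*uv,z,True).round(4))
# tree colour mask contrast
h=cv2.cvtColor(im,cv2.COLOR_BGR2HSV)
for uv in [(360,120),(380,150),(420,150),(330,120),(300,80)]: print(uv,h[uv[1],uv[0]])
d=np.load('side3.npz');im,K,T=d['im'],d['K'],d['T']
for n,p,z in [('toe',(303,400),.03),('ball',(224,387),.02)]: print('side',n,onz(K,T,190+p[0]/2.7,115+p[1]/2.7,z).round(4))
E
```

```text
toe [0.4728 0.2105 0.035 ]
rl [0.5498 0.1821 0.04  ]
rr [0.5571 0.2281 0.04  ]
ball [0.5754 0.2032 0.02  ]
lm [0.5144 0.1856 0.038 ]
rm [0.5149 0.2341 0.038 ]
(360, 120) [ 13 157 159]
(380, 150) [ 13 159 167]
(420, 150) [ 13 159 167]
(330, 120) [ 13 154 114]
(300, 80) [ 13 157 154]
side toe [0.4672 0.2112 0.03  ]
side ball [0.573  0.2064 0.02  ]
```

The tree's centre is at about (0.5225,0.2085), axis −0.11 rad. I'll go down over it.

>>> apply_moves --moves '[-1.9, 1.9, -2, 0, 0, -0.2, -1.9, 1.9, -4, 0, 0, -0.2, -1.9, 1.9, -5.5, 0, 0, -0.2, -1.9, 1.9, -6.5, 0, 0, -0.2, -1.9, 1.9, -7.5, 0, 0, -0.2, -1.9, 1.9, -8.4, 0, 0, -0.2, -1.9, 1.9, -9.0, 0, 0, -0.2, -1.9, 1.9, -9.25, 0, 0, -0.2, -1.9, 1.9, -9.25, 0, 0, -0.2, -1.9, 1.9, -9.25, 0, 0, -0.2]' --claw 100

```text
clock: 20.75
tcp_pos: [0.5228, 0.2073, 0.0207]
orientation: [0.001, 0.057, 0.998, 0.0]
wrist_force: [-1.0, 0.6, 0.7]
finger_gap: 0.0854
grip_force: 0.0
```

>>> apply_moves --moves '[0, 0, 0, 0, 0, 0, 0, 0, 0, 0, 0, 0, 0, 0, 0, 0, 0, 0, 0, 0, 0, 0, 0, 0, 0, 0, 0, 0, 0, 0, 0, 0, 0, 0, 0, 0, 0, 0, 0, 0, 0, 0]' --claw 30 --newtons 50

```text
clock: 21.33
tcp_pos: [0.5237, 0.208, 0.0214]
orientation: [0.002, 0.057, 0.998, 0.0]
wrist_force: [-1.0, -1.3, 6.1]
finger_gap: 0.0513
grip_force: 52.8
```

>>> apply_moves --moves '[0, 0, 1, 0, 0, 0, 0, 0, 2.5, 0, 0, 0, 0, 0, 4, 0, 0, 0, 0, 0, 5.5, 0, 0, 0, 0, 0, 6, 0, 0, 0, 0, 0, 6, 0, 0, 0]'

```text
clock: 21.83
tcp_pos: [0.5251, 0.2086, 0.1746]
orientation: [0.004, 0.057, 0.998, 0.001]
wrist_force: [0.9, 0.4, -1.7]
finger_gap: 0.0512
grip_force: 52.8
```

Tree gripped (gap 51 mm). I'll carry it over the drawer and lower it.

>>> apply_moves --moves '[-0.3, -1.5, 0, 0, 0, 0.1, -0.57, -3, 0, 0, 0, 0.2, -0.57, -4.5, 0, 0, 0, 0.2, -0.57, -6, 0, 0, 0, 0.2, -0.57, -7.5, 0, 0, 0, 0.2, -0.57, -9, 0, 0, 0, 0.2, -0.57, -10.5, 0, 0, 0, 0.2, -0.57, -11.5, 0, 0, 0, 0.2, -0.57, -11.7, 0, 0, 0, 0.2, -0.57, -11.7, 0, 0, 0, 0.2, -0.57, -11.7, -1.5, 0, 0, 0.2, -0.57, -11.7, -3, 0, 0, 0.2, -0.57, -11.7, -4.2, 0, 0, 0.2, -0.57, -11.7, -4.9, 0, 0, 0.2, -0.57, -11.7, -5.1, 0, 0, 0.2, -0.57, -11.7, -5.1, 0, 0, 0.2, -0.57, -11.7, -5.1, 0, 0, 0.2]'

```text
clock: 23.25
tcp_pos: [0.5076, -0.0831, 0.0416]
orientation: [-0.001, -0.044, 0.999, 0.0]
wrist_force: [-0.5, 1.1, -1.5]
finger_gap: 0.0515
grip_force: 53.0
```

```bash
python3 - <<'E'
from h import *
s=status.get_state(); print(s['tcp_pos'],s['wrist_force'],s['finger_gap'],s['grip_force'])
for n in ('scene','side'):
    im,K,T=cam(n); np.savez(n+'4.npz',im=im,K=K,T=T)
    h=cv2.cvtColor(im,cv2.COLOR_BGR2HSV)
import obj
for n in ('scene','side'):
    d=np.load(n+'4.npz'); obj.find(d['im'],d['K'],d['T'])
E
```

```text
[ 0.5076337  -0.08313353  0.04164288] [-0.51030618  1.11368154 -1.49047853] 0.051524927069949024 52.980501651763916
guard [383.9 205.2] 164 [0.3288 0.2366 0.02  ]
guard [338.8 279.7] 385 [0.3343 0.2427 0.02  ]
```

>>> apply_moves --moves '[0, 0, -0.08, 0, 0, 0, 0, 0, -0.08, 0, 0, 0, 0, 0, -0.08, 0, 0, 0, 0, 0, -0.08, 0, 0, 0, 0, 0, 1, 0, 0, 0, 0, 0, 3, 0, 0, 0, 0, 0, 5, 0, 0, 0, 0, 0, 7, 0, 0, 0, -2.3, 13, 8, 0, 0, 0, -2.3, 13, 8, 0, 0, 0, -2.3, 13, 8, 0, 0, 0, -2.3, 13, 8, 0, 0, 0, -2.3, 13, 8, 0, 0, 0, -2.3, 13, 8, 0, 0, 0, -2.3, 13, 8, 0, 0, 0, -2.3, 13, 8, 0, 0, 0, -2.3, 13, 8, 0, 0, 0, -2.3, 13, 8, 0, 0, 0]' --claw 80

```text
clock: 24.85
tcp_pos: [0.4501, 0.2424, 0.2425]
orientation: [0.001, -0.046, 0.999, 0.0]
wrist_force: [0.1, -0.9, 0.4]
finger_gap: 0.0685
grip_force: 0.0
```

```bash
python3 obj.py; python3 - <<'E'
import cv2,numpy as np
d=np.load('wrist3.npz')['im']; s=np.load('side3.npz')['im']
A=cv2.resize(s[140:260,255:375],(400,400),interpolation=cv2.INTER_CUBIC)
B=cv2.resize(d[:200,220:420],(400,400),interpolation=cv2.INTER_CUBIC)
cv2.imwrite('pics/mix.png',np.hstack([A,B]))
E
```

```text
scene
guard [383.9 205. ] 167 [0.328  0.2366 0.02  ]
side
guard [338.8 279.8] 386 [0.334  0.2428 0.02  ]
wrist
guard [322.4  75.8] 2416 [0.3368 0.2329 0.02  ]
guard [225.2 263.2] 659 [0.5808 0.1245 0.02  ]
guard [414.  262.4] 645 [0.5578 0.3752 0.02  ]
25.0 [0.45065841 0.23933472 0.24179417] [-2.47229841e-04 -4.25066072e-02  9.99096130e-01 -2.22574336e-04]
[289.33098672 225.20645942]
[318.80591289  86.81759633]
```

View pics/mix.png

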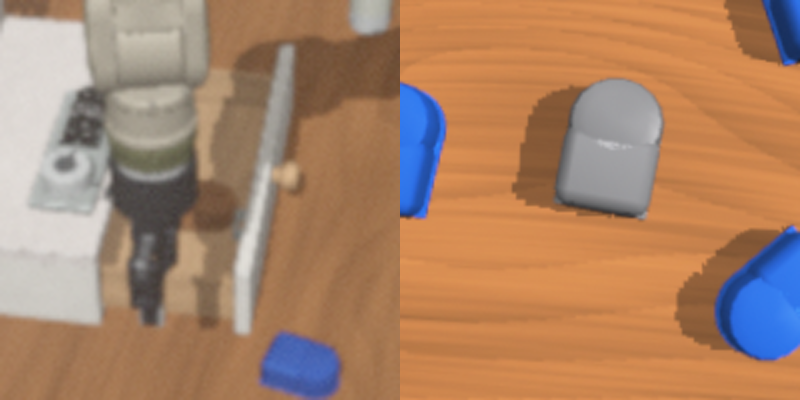

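The guard is confirmed grey, at wrist (322,76), with its toe at (327,40) and rear corners at (298,101) and (342,108). The blue ones stay clear of it.

```bash
python3 - <<'E'
from h import *
d=np.load('wrist3.npz');im,K,T=d['im'],d['K'],d['T']
h=cv2.cvtColor(im,cv2.COLOR_BGR2HSV)
m=((h[...,1]<50)&(h[...,2]>45)).astype(np.uint8); m[:, :280]=0; m[:,370:]=0; m[130:]=0
m=cv2.morphologyEx(m,cv2.MORPH_OPEN,np.ones((3,3)))
c=max(cv2.findContours(m,0,1)[0],key=cv2.contourArea)
P=np.array([onz(K,T,*p[0],.025,True)[:2] for p in c],np.float32)
r=cv2.minAreaRect(P*1000); print(r, cv2.boxPoints(r).round(1).tolist())
for n,uv,z in [('toe',(327.5,40),.01),('rl',(298.5,101.5),.03),('rr',(342.5,108),.0),('lm',(304,75),.03),('rm',(350.5,72),.03)]: print(n,onz(K,T,*uv,z,True).round(4))
E
```

```text
((332.3345947265625, 236.04124450683594), (53.04555892944336, 77.33880615234375), 84.02664184570312) [[291.1000061035156, 213.6999969482422], [368.0, 205.60000610351562], [373.6000061035156, 258.3999938964844], [296.6000061035156, 266.3999938964844]]
toe [0.2911 0.2351 0.01  ]
rl [0.3692 0.2091 0.03  ]
rr [0.3713 0.2604 0.    ]
lm [0.3388 0.2127 0.03  ]
rm [0.3307 0.2635 0.03  ]
```

>>> apply_moves --moves '[-1.5, 0, -1, 0, 0, -0.1, -3, -0.1, -2, 0, 0, -0.19, -4.6, -0.19, -3.5, 0, 0, -0.19, -4.6, -0.19, -5, 0, 0, -0.19, -4.6, -0.19, -6.2, 0, 0, -0.19, -4.6, -0.19, -7.3, 0, 0, -0.19, -4.6, -0.19, -8.3, 0, 0, -0.19, -4.6, -0.19, -8.9, 0, 0, -0.19, -4.6, -0.19, -9.1, 0, 0, -0.19, -4.6, -0.19, -9.1, 0, 0, -0.19, -4.6, -0.19, -9.1, 0, 0, -0.19]' --claw 100

```text
clock: 25.92
tcp_pos: [0.3363, 0.2349, 0.015]
orientation: [0.0, 0.053, 0.999, 0.0]
wrist_force: [0.1, 0.4, -0.4]
finger_gap: 0.0853
grip_force: 0.0
```

>>> apply_moves --moves '[0, 0, 0, 0, 0, 0, 0, 0, 0, 0, 0, 0, 0, 0, 0, 0, 0, 0, 0, 0, 0, 0, 0, 0, 0, 0, 0, 0, 0, 0, 0, 0, 0, 0, 0, 0, 0, 0, 0, 0, 0, 0]' --claw 30 --newtons 40

```text
clock: 26.5
tcp_pos: [0.3367, 0.236, 0.0158]
orientation: [0.001, 0.052, 0.999, 0.0]
wrist_force: [-0.4, -1.5, 4.8]
finger_gap: 0.0536
grip_force: 42.0
```

>>> apply_moves --moves '[0, 0, 1, 0, 0, 0, 0, 0, 2.5, 0, 0, 0, 0, 0, 4, 0, 0, 0, 0, 0, 5.5, 0, 0, 0, 0, 0, 6, 0, 0, 0, 0, 0, 6, 0, 0, 0]'

```text
clock: 27.0
tcp_pos: [0.3382, 0.2369, 0.1691]
orientation: [0.004, 0.052, 0.999, 0.002]
wrist_force: [0.6, 0.4, -0.6]
finger_gap: 0.0534
grip_force: 42.8
```

>>> apply_moves --moves '[0.4, -1, 0.3, 0, 0, 0.1, 1.0, -2.4, 0.3, 0, 0, 0.19, 1.6, -3.8, 0.3, 0, 0, 0.19, 2.2, -5.2, 0.3, 0, 0, 0.19, 2.8, -6.6, 0.3, 0, 0, 0.19, 3.4, -8, 0.3, 0, 0, 0.19, 4.0, -9.4, 0.3, 0, 0, 0.19, 4.6, -10.8, 0.3, 0, 0, 0.19, 5.2, -12.2, 0.3, 0, 0, 0.19, 5.8, -13.6, 0.3, 0, 0, 0.19, 6.4, -15, 0.3, 0, 0, 0.19, 6.9, -16.2, 0.2, 0, 0, 0.19, 7.29, -17.2, 0, 0, 0, 0.19, 7.29, -17.2, -0.5, 0, 0, 0.19, 7.29, -17.2, -1.8, 0, 0, 0.19, 7.29, -17.2, -3.2, 0, 0, 0.19, 7.29, -17.2, -4.4, 0, 0, 0.19, 7.29, -17.2, -5.0, 0, 0, 0.19, 7.29, -17.2, -5.15, 0, 0, 0.19, 7.29, -17.2, -5.15, 0, 0, 0.19]'

```text
clock: 28.67
tcp_pos: [0.5165, -0.1932, 0.0339]
orientation: [-0.001, -0.043, 0.999, 0.001]
wrist_force: [0.1, 0.1, -0.0]
finger_gap: 0.0533
grip_force: 43.9
```

>>> apply_moves --moves '[0, 0, -0.05, 0, 0, 0, 0, 0, -0.05, 0, 0, 0, 0, 0, -0.05, 0, 0, 0]'

```text
clock: 28.92
tcp_pos: [0.5176, -0.1942, 0.0342]
orientation: [-0.0, -0.043, 0.999, 0.0]
wrist_force: [-0.3, -0.8, -0.5]
finger_gap: 0.0534
grip_force: 43.9
```

>>> apply_moves --moves '[0, 0, 0, 0, 0, 0, 0, 0, 0, 0, 0, 0, 0, 0, 0, 0, 0, 0, 0, 0, 1, 0, 0, 0, 0, 0, 3, 0, 0, 0, 0, 0, 5, 0, 0, 0, 0.8, 1, 7, 0, 0, 0, 1.6, 2.4, 9, 0, 0, 0, 1.6, 2.4, 9, 0, 0, 0, 1.6, 2.4, 9, 0, 0, 0, 1.6, 2.4, 9, 0, 0, 0]' --claw 75

```text
clock: 29.83
tcp_pos: [0.5605, -0.1335, 0.2639]
orientation: [0.004, -0.044, 0.999, -0.001]
wrist_force: [0.5, 0.2, 0.2]
finger_gap: 0.0642
grip_force: 0.0
```

```bash
python3 - <<'E'
from h import *
s=status.get_state(); print(s['clock'],s['tcp_pos'],s['finger_gap'])
im,K,T=cam('wrist'); np.savez('w5.npz',im=im,K=K,T=T); cv2.imwrite('pics/w5.png',im)
for n,p in dict(tree=cw(-.075,.035,.058),guard=cw(-.075,-.075,.05),knob=cw(-.186,0,.065)).items(): print(n,proj(K,T,p,True).round(0))
E
```

```text
29.8333 [ 0.56048827 -0.13353844  0.26393924] 0.06421344700740007
tree [369. 133.]
guard [271. 132.]
knob [338.  32.]
```

View pics/w5.png

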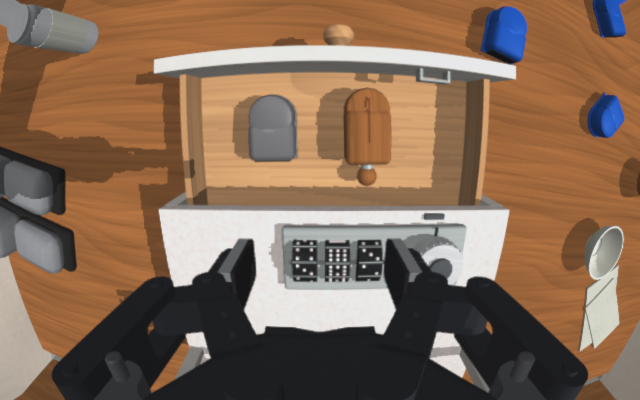

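Both lie in the drawer: the guard at (273,128), the tree at (368,128). The knob is at (338,35). I'll grip the knob and push the drawer shut.

>>> apply_moves --moves '[-1.6, 0.1, 0, 0, 0, 0, -3.2, 0.1, 0, 0, 0, 0, -4.8, 0.2, 0, 0, 0, 0, -6.34, 0.21, 0, 0, 0, 0, -6.34, 0.21, -1, 0, 0, 0, -6.34, 0.21, -2.5, 0, 0, 0, -6.34, 0.21, -4, 0, 0, 0, -6.34, 0.21, -5.5, 0, 0, 0, -6.34, 0.21, -6.8, 0, 0, 0, -6.34, 0.21, -7.7, 0, 0, 0, -6.34, 0.21, -8.05, 0, 0, 0, -6.34, 0.21, -8.05, 0, 0, 0]'

```text
clock: 30.88
tcp_pos: [0.3959, -0.128, 0.0552]
orientation: [-0.003, -0.043, 0.999, 0.002]
wrist_force: [-0.6, 1.1, 0.5]
finger_gap: 0.0644
grip_force: 0.0
```

>>> apply_moves --moves '[0, 0, 0, 0, 0, 0, 0, 0, 0, 0, 0, 0, 0, 0, 0, 0, 0, 0, 0, 0, 0, 0, 0, 0, 0, 0, 0, 0, 0, 0, 0, 0, 0, 0, 0, 0, 0, 0, 0, 0, 0, 0]' --claw 10 --newtons 40

```text
clock: 31.47
tcp_pos: [0.4003, -0.1286, 0.0599]
orientation: [0.001, -0.043, 0.999, 0.0]
wrist_force: [-0.7, 4.8, 5.7]
finger_gap: 0.0302
grip_force: 39.5
```

>>> apply_moves --moves '[0.2, 0.018, 0, 0, 0, 0, 0.6, 0.053, 0, 0, 0, 0, 1.1, 0.097, 0, 0, 0, 0, 1.6, 0.14, 0, 0, 0, 0, 2.1, 0.185, 0, 0, 0, 0, 2.6, 0.23, 0, 0, 0, 0, 3.1, 0.273, 0, 0, 0, 0, 3.6, 0.317, 0, 0, 0, 0, 4.1, 0.36, 0, 0, 0, 0, 4.6, 0.405, 0, 0, 0, 0, 5.1, 0.45, 0, 0, 0, 0, 5.5, 0.484, 0, 0, 0, 0, 5.8, 0.51, 0, 0, 0, 0, 6.0, 0.53, 0, 0, 0, 0, 6.1, 0.537, 0, 0, 0, 0, 6.15, 0.541, 0, 0, 0, 0, 6.15, 0.541, 0, 0, 0, 0]'

```text
clock: 32.88
tcp_pos: [0.5462, -0.1158, 0.0599]
orientation: [-0.006, -0.043, 0.999, -0.001]
wrist_force: [-26.0, -2.1, 24.6]
finger_gap: 0.0306
grip_force: 41.6
```

>>> apply_moves --moves '[-0.2, 0, 0, 0, 0, 0, -0.25, 0, 0.04, 0, 0, 0, -0.25, 0, 0.04, 0, 0, 0]'

```text
clock: 33.13
tcp_pos: [0.5461, -0.1158, 0.06]
orientation: [-0.0, -0.043, 0.999, -0.0]
wrist_force: [-6.8, -0.9, 6.4]
finger_gap: 0.0301
grip_force: 41.0
```

```bash
python3 - <<'E'
from h import *
s=status.get_state(); print(s['tcp_pos'],s['wrist_force'],s['ft_torque'],s['orientation'],s['finger_gap'],s['joint_pos'])
im,K,T=cam('side'); np.savez('s6.npz',im=im,K=K,T=T)
a=np.load('side0.npz')['im']
f=lambda i: cv2.resize(i[130:250,230:330],None,fx=4,fy=4,interpolation=cv2.INTER_CUBIC)
cv2.imwrite('pics/s6.png',np.hstack([f(a),f(im)]))
E
```

```text
[ 0.54608026 -0.11582405  0.05997262] [-6.75725109 -0.87037011  6.44118252] [0.22356904 1.20028344 0.06004742] [-4.51830911e-04 -4.29156416e-02  9.99078567e-01 -2.45200329e-04] 0.030135784582248453 [-3.52385651e-01  3.99744127e-01 -2.91305820e-01  8.80391495e-01
 -8.00577487e-04 -4.38243056e-01]
```

View pics/s6.png

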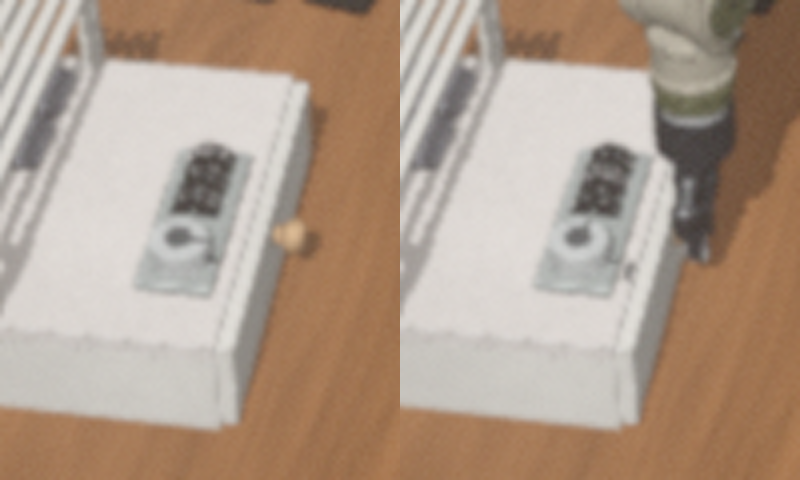

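The drawer looks home. I'll release, lift, go over the collar, and compare the knob with the first picture.

>>> apply_moves --moves '[0, 0, 0, 0, 0, 0, 0, 0, 0, 0, 0, 0, 0, 0, 0, 0, 0, 0, 0, 0, 0, 0, 0, 0, 0, 0, 1, 0, 0, 0, 0, 0, 2.5, 0, 0, 0, 0, 0, 4, 0, 0, 0, 0, 0, 5.6, 0, 0, -0.1, 1.6, 2.1, 5.8, 0, 0, -0.4, 3.2, 4.3, 5.8, 0, 0, -0.85, 3.2, 4.3, 5.8, 0, 0, -0.85, 3.2, 4.3, 5.8, 0, 0, -0.85, 3.2, 4.3, 5.8, 0, 0, -0.85, 3.2, 4.3, 5.8, 0, 0, -0.85]' --claw 88

```text
clock: 34.35
tcp_pos: [0.6279, -0.0065, 0.2039]
orientation: [0.0, 0.367, 0.93, 0.0]
wrist_force: [-0.3, -0.6, 0.3]
finger_gap: 0.075
grip_force: 0.0
```

```bash
python3 - <<'E'
from h import *
for n,(r,c) in dict(side=((115,230),(230,320)),).items():
    a=np.load(n+'0.npz')['im']; im,K,T=cam(n); np.savez(n+'7.npz',im=im,K=K,T=T)
    def knob(i):
        h=cv2.cvtColor(i,cv2.COLOR_BGR2HSV)[175:205,294:312]
        g=cv2.cvtColor(i,cv2.COLOR_BGR2GRAY)[180:200,290:320].astype(np.float32); return g
    A,B=knob(a),knob(im); print('phase knob',cv2.phaseCorrelate(A,B,cv2.createHanningWindow(A.shape[::-1],cv2.CV_32F)))
    f=lambda i,R:cv2.cvtColor(i,cv2.COLOR_BGR2GRAY)[R[0]:R[1],R[2]:R[3]].astype(np.float32)
    for R in ((205,235,265,300),(140,180,285,320),(140,200,230,285)):
        A,B=f(a,R),f(im,R); print(R,cv2.phaseCorrelate(A,B,cv2.createHanningWindow(A.shape[::-1],cv2.CV_32F)))
    d=np.load('side0.npz'); 
    p0=proj(d['K'],d['T'],cw(-.036,0,.065)); p1=proj(d['K'],d['T'],cw(-.046,0,.065)); print('10mm out =',p1-p0,p0)
s=status.get_state(); print(s['clock'],s['tcp_pos'],s['orientation'],s['wrist_force'])
im,K,T=cam('wrist'); np.savez('w7.npz',im=im,K=K,T=T); print(proj(K,T,cw(-.036,0,.065),True))
E
```

```text
phase knob ((-0.29255485242432755, 0.028049638242181985), 0.8699807540575664)
(205, 235, 265, 300) ((-0.08057136946239041, 0.06820296433139283), 0.9179180882595204)
(140, 180, 285, 320) ((-0.3858189692077687, -0.32652222584043145), 0.7105038030280008)
(140, 200, 230, 285) ((0.3608032296180781, -0.09481853414472141), 0.3098327995671166)
10mm out = [2.57000694 0.24809537] [303.52676751 188.44630983]
34.4 [ 0.62753704 -0.00707237  0.20392472] [7.25238581e-05 3.70040580e-01 9.29015588e-01 3.41051705e-05] [-0.0065731   0.43910052  0.01845096]
[186.81218598 208.41029804]
```

The knob sits within about 1 mm of its start, so the drawer is shut. Next I'll pinch the collar and turn it back.

>>> apply_moves --moves '[0, 0, -1, 0, 0, 0, 0, 0, -2, 0, 0, 0, 0, 0, -2.8, 0, 0, 0, 0, 0, -3.12, 0, 0, 0, 0, 0, -3.12, 0, 0, 0, 0, 0, -3.12, 0, 0, 0]'

```text
clock: 34.95
tcp_pos: [0.6269, -0.0083, 0.1266]
orientation: [-0.0, 0.365, 0.931, 0.0]
wrist_force: [1.2, 0.0, 0.2]
finger_gap: 0.0752
grip_force: 0.0
```

>>> apply_moves --moves '[0, 0, 0, 0, 0, 0, 0, 0, 0, 0, 0, 0, 0, 0, 0, 0, 0, 0, 0, 0, 0, 0, 0, 0, 0, 0, 0, 0, 0, 0, 0, 0, 0, 0, 0, -0.1, 0, 0, 0, 0, 0, -0.2, 0, 0, 0, 0, 0, -0.3, 0, 0, 0, 0, 0, -0.4, 0, 0, 0, 0, 0, -0.5, 0, 0, 0, 0, 0, -0.6, 0, 0, 0, 0, 0, -0.7, 0, 0, 0, 0, 0, -0.8, 0, 0, 0, 0, 0, -0.9, 0, 0, 0, 0, 0, -1.0, 0, 0, 0, 0, 0, -1.1, 0, 0, 0, 0, 0, -1.2, 0, 0, 0, 0, 0, -1.3, 0, 0, 0, 0, 0, -1.38, 0, 0, 0, 0, 0, -1.38]' --claw 50

```text
clock: 36.62
tcp_pos: [0.6271, -0.0088, 0.1285]
orientation: [0.001, 0.875, 0.484, 0.0]
wrist_force: [-3.4, -2.6, 7.6]
finger_gap: 0.0526
grip_force: 42.4
```

>>> apply_moves --moves '[0, 0, 0, 0, 0, -0.05, 0, 0, 0, 0, 0, -0.1, 0, 0, 0, 0, 0, -0.1]'

```text
clock: 36.87
tcp_pos: [0.6281, -0.0074, 0.1284]
orientation: [0.0, 0.897, 0.441, 0.002]
wrist_force: [-0.3, 1.5, 5.8]
finger_gap: 0.0525
grip_force: 42.5
```

```bash
python3 -c "
from h import *
s=status.get_state(); print(s['ft_torque'],s['orientation'],2*np.arctan2(s['orientation'][2],s['orientation'][1]))"
```

```text
[0.50335046 0.07535291 0.57980985] [4.23417232e-04 8.97278191e-01 4.41461156e-01 1.92795348e-03] 0.9144548168583374
```

The collar is against its locked stop. Release, shut the gripper, and check the wheels.

>>> apply_moves --moves '[0, 0, 0, 0, 0, 0.06, 0, 0, 0, 0, 0, 0.06, 0, 0, 0.3, 0, 0, 0.06, 0, 0, 1.2, 0, 0, 0.06, 0, 0, 2.6, 0, 0, 0.1, 0, 0, 3.0, 0, 0, 0.2, 0, -1.5, 3.0, 0, 0, 0.4, 0.1, -3, 3.0, 0, 0, 0.5, 0.13, -4.5, 2.6, 0, 0, 0.76, 0.13, -6.33, 2.6, 0, 0, 0.76, 0.13, -6.33, 2.6, 0, 0, 0.76, 0.13, -6.33, 2.6, 0, 0, 0.76, 0.13, -6.33, 2.6, 0, 0, 0.76]' --claw 88

```text
clock: 37.95
tcp_pos: [0.63, -0.1668, 0.1916]
orientation: [-0.0, 0.671, 0.741, 0.0]
wrist_force: [-0.3, 1.0, -0.3]
finger_gap: 0.0749
grip_force: 0.0
```

>>> apply_moves --moves '[0, 0, 0, 0, 0, 0, 0, 0, 0, 0, 0, 0, 0, 0, 0, 0, 0, 0, 0, 0, 0, 0, 0, 0, 0, 0, 0, 0, 0, 0, 0, 0, 0, 0, 0, 0]' --claw 0 --newtons 30

```text
clock: 38.45
tcp_pos: [0.6302, -0.1658, 0.1914]
orientation: [0.0, 0.67, 0.743, 0.0]
wrist_force: [1.1, 0.3, -0.2]
finger_gap: 0.0018
grip_force: 0.0
```

```bash
sed -i 's/>130).astype(np.uint8)); *$/>130).astype(np.uint8)) if f.shape[1]>3 else (1,0,np.zeros((1,5)),0)/; s/k,_,st,_=cv2.conn/k,_,st,_=cv2.conn/' rd.py; python3 - <<'E'
s=open('rd.py').read()
s=s.replace("f=g[:,int(x0)+22:int(x1)-22];","f=g[:,int(x0)+22:int(x1)-22]\n        if f.shape[1]<20: continue\n       ").replace(" if f.shape[1]>3 else (1,0,np.zeros((1,5)),0)","")
open('rd.py','w').write(s)
E
python3 wh.py pics/u5.png; python3 rd.py pics/u5.png; python3 -c "
from h import *
print(status.get_state()['orientation'])"
```

```text
38.5 [ 0.6302 -0.1659  0.1914]
(465, 1148, 3) (465, 771, 3)
a lines [np.float64(58.5), np.float64(282.0), np.float64(502.0), np.float64(729.5)] fields(centre,pips) [(170, np.int64(3)), (392, np.int64(2)), (616, np.int64(3))] deg to crown [35.8, -1.2, -38.5]
b lines [np.float64(62.5), np.float64(287.5), np.float64(508.0), np.float64(731.0)] fields(centre,pips) [(175, np.int64(9)), (398, np.int64(8)), (620, np.int64(3))] deg to crown [35.0, -2.2, -39.2]
c lines [np.float64(48.5), np.float64(272.0), np.float64(494.5), np.float64(706.5), np.float64(765.5)] fields(centre,pips) [(160, np.int64(4)), (383, np.int64(3)), (600, np.int64(2))] deg to crown [37.5, 0.3, -35.8]
[5.13155334e-05 6.69758692e-01 7.42578811e-01 3.46064083e-05]
```

Unchanged at 2-8-3. I'll roll a −73°, b +70° and c −108°.

>>> apply_moves --moves '[0.405, 3.545, -0.5, 0, 0, -0.015, 0.405, 3.545, -0.5, 0, 0, -0.015, 0.405, 3.545, -1.3, 0, 0, -0.015, 0.405, 3.545, -1.85, 0, 0, -0.015, 0.405, 3.545, -2.0, 0, 0, -0.015, 0.405, 3.545, -2.0, 0, 0, -0.015, 0.26, 3.53, -2.0, 0, 0, -0.015, 0.12, 3.52, -2.0, 0, 0, -0.015, -0.03, 3.505, -2.0, 0, 0, -0.015, -0.17, 3.495, -2.0, 0, 0, -0.015, -0.17, 3.495, -2.0, 0, 0, -0.015, -0.17, 3.495, -1.3, 0, 0, -0.015, 0, 3.5, -1.0, 0, 0, -0.015, 0.405, 3.545, -1.2, 0, 0, -0.015, 0.405, 3.545, -1.85, 0, 0, -0.015, 0.405, 3.545, -2.0, 0, 0, -0.015, 0.215, 3.53, -2.0, 0, 0, -0.015, 0.025, 3.51, -2.0, 0, 0, -0.015, -0.17, 3.495, -2.0, 0, 0, -0.015, -0.17, 3.495, -2.0, 0, 0, -0.015]'

```text
clock: 40.17
tcp_pos: [0.6269, -0.0795, 0.1428]
orientation: [0.002, 0.676, 0.737, 0.001]
wrist_force: [-0.8, 0.5, 10.2]
finger_gap: -0.0001
grip_force: 5.1
```

>>> apply_moves --moves '[0, 0, 0.7, 0, 0, 0, 0.05, -0.6, 1.2, 0, 0, 0, 0.126, -1.279, 0.8, 0, 0, 0, 0.126, -1.279, 0.15, 0, 0, 0, 0.126, -1.279, 0, 0, 0, 0, 0.126, -1.279, 0, 0, 0, 0, 0.263, -1.267, 0, 0, 0, 0, 0.4, -1.255, 0, 0, 0, 0, 0.537, -1.243, 0, 0, 0, 0, 0.674, -1.231, 0, 0, 0, 0, 0.674, -1.231, 0, 0, 0, 0, 0.674, -1.231, 0.7, 0, 0, 0, 0.5, -1.25, 1.0, 0, 0, 0, 0.126, -1.279, 0.8, 0, 0, 0, 0.126, -1.279, 0.15, 0, 0, 0, 0.126, -1.279, 0, 0, 0, 0, 0.31, -1.263, 0, 0, 0, 0, 0.49, -1.247, 0, 0, 0, 0, 0.674, -1.231, 0, 0, 0, 0, 0.674, -1.231, 0, 0, 0, 0]'

```text
clock: 41.83
tcp_pos: [0.6444, -0.1099, 0.1427]
orientation: [0.002, 0.675, 0.737, 0.001]
wrist_force: [0.2, 0.4, 8.8]
finger_gap: 0.0
grip_force: 4.9
```

>>> apply_moves --moves '[0, 0, 0.7, 0, 0, 0, 0.2, -0.6, 1.2, 0, 0, 0, 0.276, -1.261, 0.8, 0, 0, 0, 0.276, -1.261, 0.15, 0, 0, 0, 0.276, -1.261, 0, 0, 0, 0, 0.276, -1.261, 0, 0, 0, 0, 0.1, -1.277, 0, 0, 0, 0, -0.08, -1.293, 0, 0, 0, 0, -0.25, -1.308, 0, 0, 0, 0, -0.43, -1.324, 0, 0, 0, 0, -0.6, -1.339, 0, 0, 0, 0, -0.6, -1.339, 0, 0, 0, 0]'

```text
clock: 42.83
tcp_pos: [0.6277, -0.1452, 0.1421]
orientation: [0.002, 0.676, 0.737, -0.001]
wrist_force: [-1.7, -3.9, 8.3]
finger_gap: 0.0001
grip_force: 4.4
```

>>> apply_moves --moves '[0, 0, 0.7, 0, 0, 0, 0.4, 0.04, 1.0, 0, 0, 0, 0.876, 0.078, 0.8, 0, 0, 0, 0.876, 0.078, 0.15, 0, 0, 0, 0.876, 0.078, 0, 0, 0, 0, 0.876, 0.078, 0, 0, 0, 0, 0.7, 0.062, 0, 0, 0, 0, 0.52, 0.046, 0, 0, 0, 0, 0.35, 0.031, 0, 0, 0, 0, 0.17, 0.015, 0, 0, 0, 0, 0, 0, 0, 0, 0, 0, 0, 0, 0, 0, 0, 0, 0, 0, 0.7, 0, 0, 0, 0, 0, 1.2, 0, 0, 0, 0.096, -0.925, 2, 0, 0, 0, 0.096, -0.925, 2, 0, 0, 0, 0.096, -0.925, 2, 0, 0, 0]'

```text
clock: 44.25
tcp_pos: [0.63, -0.1673, 0.191]
orientation: [0.0, 0.676, 0.737, 0.0]
wrist_force: [-0.6, 0.6, -0.5]
finger_gap: 0.0002
grip_force: 0.0
```

```bash
python3 wh.py pics/u6.png; python3 rd.py pics/u6.png
```

```text
44.3 [ 0.6294 -0.1664  0.1901]
(465, 1148, 3) (465, 771, 3)
a lines [np.float64(73.5), np.float64(298.0), np.float64(518.5), np.float64(738.0)] fields(centre,pips) [(186, np.int64(1)), (408, np.int64(1)), (628, np.int64(4))] deg to crown [33.2, -3.8, -40.5]
b lines [np.float64(31.5), np.float64(260.0), np.float64(481.5), np.float64(697.0), np.float64(767.0)] fields(centre,pips) [(146, np.int64(1)), (371, np.int64(1)), (589, np.int64(6)), (732, np.int64(3))] deg to crown [39.8, 2.3, -34.0, -57.8]
c lines [np.float64(28.0), np.float64(256.5), np.float64(478.5), np.float64(692.5), np.float64(763.5)] fields(centre,pips) [(142, np.int64(1)), (368, np.int64(1)), (586, np.int64(6)), (728, np.int64(3))] deg to crown [40.5, 2.8, -33.5, -57.2]
```

All three are within 4° of the bar field. I'll rise clear and take one confirming picture.

>>> apply_moves --moves '[-0.5, -0.5, 1.5, 0, 0, 0, -1, -1, 3, 0, 0, 0, -1, -1, 4, 0, 0, 0, -1, -1, 4, 0, 0, 0, -1, -1, 4, 0, 0, 0]'

```text
clock: 44.72
tcp_pos: [0.6052, -0.1911, 0.2917]
orientation: [0.0, 0.675, 0.737, 0.0]
wrist_force: [-1.4, -0.1, -0.5]
finger_gap: 0.0
grip_force: 0.0
```

```bash
python3 - <<'E'
from h import *
u=cv2.imread('pics/u6.png'); im,K,T=cam('wrist'); s,_,_=cam('side')
A=cv2.resize(u[:,:771],(400,240)); B=cv2.resize(im[0:200,240:440],(400,400),interpolation=cv2.INTER_CUBIC)
C=cv2.resize(s[130:290,200:400],(400,320),interpolation=cv2.INTER_CUBIC)
V=np.zeros((560,800,3),np.uint8); V[:240,:400]=A; V[240:,:400]=C; V[:400,400:]=B; cv2.imwrite('pics/fin.png',V)
E
```

```text
(no output)
```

View pics/fin.png

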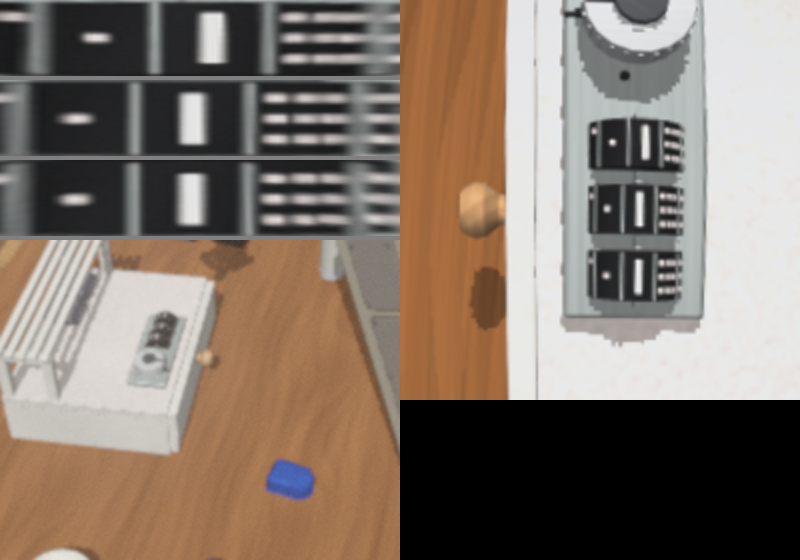

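The picture shows all three wheels on the 0 bar, the drawer flush, and the collar pointer at the robot side at (570,13). Handing in.

```bash
python3 -c "
from workcell import job
print(job.hand_in())"
```

```text
the job is handed in; nothing more can be done
None
```

The job is handed in: the tree and the one grey toe guard that were out are in the drawer, which is shut with the collar locked and all three wheels at 0; no verdict came back.

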